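Prop the tile bin open and line up the test tiles

TASK

Prop the spring-closed flap of the tile bin open with the loose wooden bar, then take every test tile out and line the tiles up flat in a single row on the glazing board: snug against the fence, edge to edge, starting in the corner at the end stop. When the bin is empty, take the bar out so that the flap is shut again, lay the bar flat on the bench, and leave the bowl, mug and jar where they stand.

Things in the scene. Friction and masses are not known exactly. Their poses are not given: they have to be found in the camera images.
- bin: wooden bench-top tile bin, fixed, 224 mm along its x, 210 mm along y; origin on the bench under its centre. In its frame: flap hinge axis along x at y = +60 mm, 55 mm up; side walls 12 mm thick, inner faces at x = +-100 mm, their tops (rims) 75 mm up; front wall's outer face at y = -105 mm, inner at -97 mm; back wall at y = +97 to +105 mm.
- bin_floor (a point): centre of the bin's inner floor, 30 mm above the bench, axes as the bin's. Two troughs in the floor along y, 57 mm wide, centred at x = +-43.5 mm, from y = -97 to +25 mm; strips 5 mm high keep tiles off the side walls and apart.
- bar_seat (a point): middle of the place where the bar lies across both side rims, at rim height, axes as the bin's. 15 mm nearer the front (-y) is the face of a stop block on each rim (15 mm thick, 26 mm high, x from 100 to 112 mm either side). With the bar put between blocks and opened flap, the flap leans on it, upright or a little past (about 1.6 rad).
- flap (a joint): angle of the bin's metal flap (190 mm along x, lip 197 mm before the hinge axis, 4 mm thick; shut, its underside is at rim height, 20 mm above the axis): 0 = shut and level, grows as the lip swings up, limit 1.9 rad. The lip overhangs the front wall by 32 mm, so a bar can be put beneath it and lift it. Spring and weight shut it: about 0.7 N at the lip.
- bar_mid (a point): loose dark wooden bar, 320 x 22 x 32 mm high, 100 g; point at its centre, x along its length, z up. It lies on the bench between bin and board and is long enough to rest on both side rims with one end sticking out some 80 mm beyond the bin; take it near that end to keep the gripper clear of the flap.
- corner (a point): inner corner of the glazing board (fixed, 150 x 250 x 12 mm thick, pale wood), on its top surface where fence and end stop meet. In this frame the board lies at x from -135 to 0 mm and y from 0 to 235 mm; the fence (12 mm high) runs along y with its face at x = 0, the end stop (12 mm high) runs along x with its face at y = 0. The first tile of the row belongs with its centre at x = -20, y = +20 mm, the next at y = +60 mm and so on.
- tile1_mid (a point): unglazed terracotta test tile, 40 x 40 x 18 mm, 50 g; point at its centre (half-way up), z up, x and y square to its sides. Starts flat inside the bin, in one of its two floor troughs. Two to four of the four tiles are present; absent ones read None.
- tile2_mid (a point): unglazed terracotta test tile, 40 x 40 x 18 mm, 50 g; point at its centre (half-way up), z up, x and y square to its sides. Starts flat inside the bin, in one of its two floor troughs. Two to four of the four tiles are present; absent ones read None.
- tile3_mid (a point): unglazed terracotta test tile, 40 x 40 x 18 mm, 50 g; point at its centre (half-way up), z up, x and y square to its sides. Starts flat inside the bin, in one of its two floor troughs. Two to four of the four tiles are present; absent ones read None.
- tile4_mid (a point): unglazed terracotta test tile, 40 x 40 x 18 mm, 50 g; point at its centre (half-way up), z up, x and y square to its sides. Starts flat inside the bin, in one of its two floor troughs. Two to four of the four tiles are present; absent ones read None.
- bowl: terracotta bowl, 100 mm wide, 50 mm high; origin at its underside; leave alone
- mug: white mug, 80 mm wide, 90 mm high; origin at its underside; leave alone
- jar: amber glass jar, 70 mm wide, 90 mm high; origin at its underside; leave alone

How it is judged:
On the way, in this order (a step that is already met when the one before it is completed fails the run):
1. the flap stands open, leaning on the bar, which is let go (value of joint flap above 1.1 rad and contact force between bar and the fingers below 0.05 N and contact force between bar and flap above 0.05 N), for 0.3 s.
2. every tile lies on the board while the flap is still propped open (value of joint flap above 1 rad and x of tile1_mid in the frame of corner between -0.135 and 0 m and y of tile1_mid in the frame of corner between 0 and 0.235 m and z of tile1_mid in the frame of corner between 0 and 0.014 m and x of tile2_mid in the frame of corner between -0.135 and 0 m and y of tile2_mid in the frame of corner between 0 and 0.235 m and z of tile2_mid in the frame of corner between 0 and 0.014 m and x of tile3_mid in the frame of corner between -0.135 and 0 m and y of tile3_mid in the frame of corner between 0 and 0.235 m and z of tile3_mid in the frame of corner between 0 and 0.014 m and x of tile4_mid in the frame of corner between -0.135 and 0 m and y of tile4_mid in the frame of corner between 0 and 0.235 m and z of tile4_mid in the frame of corner between 0 and 0.014 m), for 0.2 s.
3. the flap is shut again (value of joint flap below 0.08 rad), for 0.2 s.
At the end, for the whole second after the job is handed in: Flap shut (within 0.08 rad); bar at rest flat on the bench; every tile present lies flat on the board, its side within 5 mm of the fence, square to it within 0.12 rad, and its centre within 6 mm of its place in an unbroken edge-to-edge row of 40 mm steps from the end stop; all at rest (value of joint flap below 0.08 rad and height (world z) of bar_mid below 0.022 m and linear speed of each of bar, tile1, tile2, tile3, tile4 below 0.02 m/s and x of tile1_mid in the frame of corner between -0.025 and -0.015 m and z of tile1_mid in the frame of corner between 0.005 and 0.013 m and (angle between the x axis of tile1_mid and the x axis of corner, either way round below 0.12 rad or angle between the x axis of tile1_mid and the y axis of corner, either way round below 0.12 rad) and (y of tile1_mid in the frame of corner between 0.014 and 0.026 m or y of tile1_mid in the frame of corner between 0.054 and 0.066 m or y of tile1_mid in the frame of corner between 0.094 and 0.106 m or y of tile1_mid in the frame of corner between 0.134 and 0.146 m) and x of tile2_mid in the frame of corner between -0.025 and -0.015 m and z of tile2_mid in the frame of corner between 0.005 and 0.013 m and (angle between the x axis of tile2_mid and the x axis of corner, either way round below 0.12 rad or angle between the x axis of tile2_mid and the y axis of corner, either way round below 0.12 rad) and (y of tile2_mid in the frame of corner between 0.014 and 0.026 m or y of tile2_mid in the frame of corner between 0.054 and 0.066 m or y of tile2_mid in the frame of corner between 0.094 and 0.106 m or y of tile2_mid in the frame of corner between 0.134 and 0.146 m) and x of tile3_mid in the frame of corner between -0.025 and -0.015 m and z of tile3_mid in the frame of corner between 0.005 and 0.013 m and (angle between the x axis of tile3_mid and the x axis of corner, either way round below 0.12 rad or angle between the x axis of tile3_mid and the y axis of corner, either way round below 0.12 rad) and (y of tile3_mid in the frame of corner between 0.014 and 0.026 m or y of tile3_mid in the frame of corner between 0.054 and 0.066 m or y of tile3_mid in the frame of corner between 0.094 and 0.106 m or y of tile3_mid in the frame of corner between 0.134 and 0.146 m) and x of tile4_mid in the frame of corner between -0.025 and -0.015 m and z of tile4_mid in the frame of corner between 0.005 and 0.013 m and (angle between the x axis of tile4_mid and the x axis of corner, either way round below 0.12 rad or angle between the x axis of tile4_mid and the y axis of corner, either way round below 0.12 rad) and (y of tile4_mid in the frame of corner between 0.014 and 0.026 m or y of tile4_mid in the frame of corner between 0.054 and 0.066 m or y of tile4_mid in the frame of corner between 0.094 and 0.106 m or y of tile4_mid in the frame of corner between 0.134 and 0.146 m) and (y of tile1_mid in the frame of corner between 0.014 and 0.026 m or y of tile2_mid in the frame of corner between 0.014 and 0.026 m or y of tile3_mid in the frame of corner between 0.014 and 0.026 m or y of tile4_mid in the frame of corner between 0.014 and 0.026 m) and (y of tile1_mid in the frame of corner between 0.054 and 0.066 m or y of tile2_mid in the frame of corner between 0.054 and 0.066 m or y of tile3_mid in the frame of corner between 0.054 and 0.066 m or y of tile4_mid in the frame of corner between 0.054 and 0.066 m) and (not (y of tile1_mid in the frame of corner between 0.134 and 0.146 m or y of tile2_mid in the frame of corner between 0.134 and 0.146 m or y of tile3_mid in the frame of corner between 0.134 and 0.146 m or y of tile4_mid in the frame of corner between 0.134 and 0.146 m) or (y of tile1_mid in the frame of corner between 0.094 and 0.106 m or y of tile2_mid in the frame of corner between 0.094 and 0.106 m or y of tile3_mid in the frame of corner between 0.094 and 0.106 m or y of tile4_mid in the frame of corner between 0.094 and 0.106 m))); the robot touches nothing.
It fails at once if the bowl is shifted by more than 3 cm (distance of bowl from where it was at the start of the episode above 0.03 m).
It fails at once if the mug is shifted by more than 3 cm (distance of mug from where it was at the start of the episode above 0.03 m).
It fails at once if the jar is shifted by more than 3 cm (distance of jar from where it was at the start of the episode above 0.03 m).
Of tile1, tile2, tile3, tile4 only 2 to 4 are there at a start; the rules pass over those that are not, and their reading is None.
At some moment in a run one of tile1, tile2, tile3, tile4 may be knocked a few centimetres aside while the robot is not near it.
It also fails if it takes over 210 s, if anything falls off the work surface, if the arm or the gripper's body presses on something with over 40 N, if the wrist force passes 120 N, or if a joint passes its speed limit or range.

ROBOT

A 6-joint arm with a two-finger parallel gripper is mounted at the origin on the work surface. World frame = base frame: x ahead of the robot, y to its left, z up, the work surface at z = 0. Lengths are in m, angles in rad, forces in N, time in s.
With the tool pointing down it reaches from about 0.35 to 0.725 m from the base axis. Payload 4.3 kg.
Tool frame: the origin (TCP) lies on the centre line of the jaws, within the pads' length; the fingertips stand 19 mm ahead of it and the grasp point (between the pads) is the TCP; y points along the fingers, x is the direction in which the jaws open and shut, and the axes are right-handed (so a half turn about y gives the same grasp; the last joint's range is limited). The gripper opens to 85 mm and grips with 20 to 120 N. Pads are 22 mm wide; open, the fingers measure 114 mm over their backs; the gripper's body (76 mm by 85 mm) begins 54 mm behind the grasp point. The pads swing forward as they close: fully open they stand 13 mm farther back than shut.
Start: joints at [1.13, 0.377, 0.081, 1.274, 0, 1.46], TCP at [0.187, 0.544, 0.25] pointing down, gripper open.
Joint ranges: [-2.72, 2.72], [-0.84, 1.66], [-1.02, 1.22], [-1.77, 2.12], [-1.37, 1.28], [-3.14, 3.14]. Speed limits (rad/s): [2.57, 2.57, 3.14, 3.14, 3.14, 3.14].

INTERFACE

Orientations are given as a unit quaternion [x, y, z, w].
In Python, from plant import get_state, snapshot, hand_in gives the robot as it stands.
- The arm moves only by the tool carry_out, never from a script. Its argument "commands" is a list of rows, each an object with "linear": the shift along the tool's x, y, z in m, a list of three; "yaw": the turn about the tool's y in degrees. A call has 1 to 5 rows; each row shifts and turns the commanded pose from where the row before left it, along the tool's axes as they then stand; what a row does not reach is not made up. A row lasts 1/10 s, in which the tool goes at most 50 mm and 8.59 degrees, less where a joint would pass 70% of its speed; a pose out of reach is approached as far as the arm can. A call with a gripper value outside its range is refused whole. "fingers" is the closure, from 0 (fully open) to 1 (shut), set as the call begins (left out, the last holds). The fingers move at their own pace and stop on an object; "squeeze" is the grip in N (left out, the last holds). Time passes only in rows, so rows that do not move let the fingers close. It gives the time, the measured TCP pose, the force and the opening at its end, in the units of the state.
- get_state(): the state, without advancing time (a new reading comes with each control period).
- snapshot(name): name is "scene" or "top" or "wrist"; returns a dict with "img" (480x640x3 uint8, red, green, blue), "fx", "fy", "cx", "cy" (pixels), "R" (3x3) and "t" (3): a world point X has camera coordinates R X + t. Camera axes: x right, y down, z forward; pixel columns grow to the right and rows downward; lengths in m; the calibration is good to about 2 mm. A picture is of the moment at which its call begins. There is no depth.
- hand_in(): hands the job in, once; it reports no verdict.
The state is a dict: "time_s": time; "joint_pos": joint angles; "dq": joint speeds; "joint_torque": joint torques, N m; "eef_pos": TCP position; "tcp_rot": TCP orientation; "force": force on the tool from outside, world axes, zero at the start; "wrist_torque": the same for the moment, N m; "grip_width": finger opening in m.
Only numpy, scipy, OpenCV 4.12 (cv2) and the standard library are available. Lean on these libraries where they do the work, as an engineer would, in place of code of your own. Each camera call takes 0.05 s, during which the arm holds its last target. There are 200 camera calls.

## Working session

There is one attempt and no reset: what is moved stays moved. The work goes in short steps, Python scripts to look and compute and a tool call to move; the robot and the scene stay as the last step left them, time stands still between calls to the robot, and variables do not carry over. Pictures are saved under pics/ and viewed, about 12 in all and at most 16, crops included, and the job is handed in when it is done.

Besides the shell and the picture viewer there is one more tool, called after ">>>" as a command line: name --argument value ..., lists and objects as JSON in quotes. carry_out: Moves the arm, as the interface text tells. Its arguments: {"type":"object","properties":{"commands":{"type":"array"},"fingers":{"type":"number"},"squeeze":{"type":"number"}},"required":["commands"]}

```bash
mkdir -p pics
cat > h.py <<'E'
import numpy as np, cv2
from plant import get_state, snapshot, hand_in
from scipy.spatial.transform import Rotation as Rn
def ray(s,u,v,z):
    R=np.array(s["R"]);t=np.array(s["t"]);c=-R.T@t
    d=R.T@np.array([(u-s["cx"])/s["fx"],(v-s["cy"])/s["fy"],1]);return c+d*(z-c[2])/d[2]
def proj(s,X):
    p=np.array(s["R"])@np.array(X)+np.array(s["t"]);return np.array([s["fx"]*p[0]/p[2]+s["cx"],s["fy"]*p[1]/p[2]+s["cy"]])
def save(s,n): cv2.imwrite("pics/"+n+".png",cv2.cvtColor(s["img"],cv2.COLOR_RGB2BGR))
E
python3 - <<'E'
from h import *
import pickle
for n in("top","scene"):
    s=snapshot(n);save(s,n+"0");pickle.dump(s,open(n+"0.pkl","wb"));R=np.array(s["R"]);print(n,s["fx"],s["cx"],s["cy"],-R.T@np.array(s["t"]),R.round(3).tolist())
st=get_state();print(st);print(Rn.from_quat(st["tcp_rot"]).as_matrix().round(3))
E
```

```text
top 595.7551055564627 316.62233703745176 256.6471982531829 [ 0.45451871 -0.02500418  1.15828901] [[-0.116, -0.993, -0.002], [-0.972, 0.114, -0.204], [0.203, -0.022, -0.979]]
scene 503.34868456190867 316.606467859811 245.05615176375917 [1.44808795 0.20221819 0.74988267] [[-0.267, 0.964, -0.022], [0.616, 0.153, -0.773], [-0.742, -0.22, -0.634]]
{'time_s': 0.1, 'joint_pos': array([1.12971085e+00, 3.77999744e-01, 7.98061361e-02, 1.27437721e+00,
       2.13886116e-05, 1.46048996e+00]), 'dq': array([-0.00031559, -0.00082674,  0.00158249, -0.00203104, -0.00039241,
        0.00055663]), 'joint_torque': array([ 1.37988161e-03, -4.64691854e+01,  2.70583695e+01,  1.20105862e-02,
       -2.06005529e-04, -1.19216099e-05]), 'eef_pos': array([0.18651594, 0.54335662, 0.24946676]), 'tcp_rot': array([ 0.57579472,  0.41030737, -0.41141001, -0.57519571]), 'force': array([ 0.14321735, -0.59487754,  0.08178447]), 'wrist_torque': array([ 0.00720439, -0.00246102,  0.04445954]), 'grip_width': 0.08535911216143018}
[[ 0.325 -0.001 -0.946]
 [ 0.946 -0.002  0.325]
 [-0.002 -1.     0.   ]]
```

View pics/top0.png

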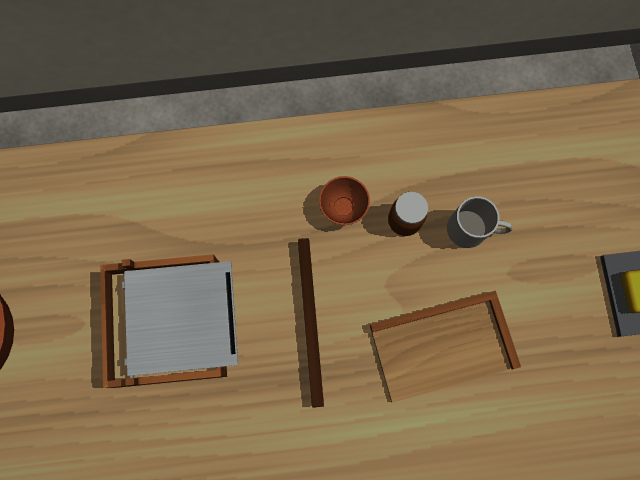

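View pics/scene0.png

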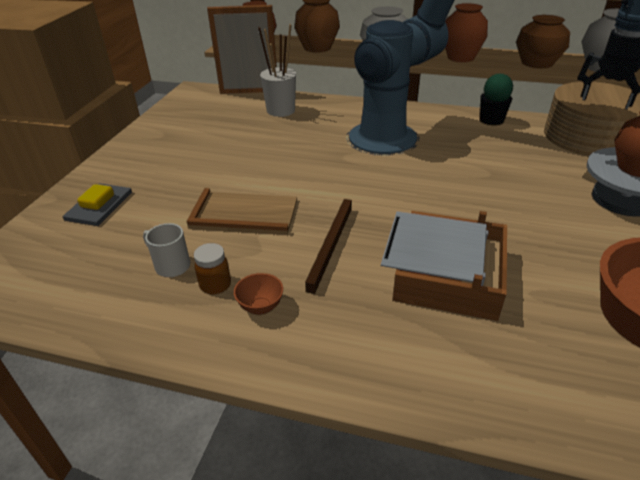

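The top view shows the bin on the left, with the flap lip at u≈233. The bar runs from (304,240) to (317,405), and the board's inner corner is near (490,303). The obstacles are at the top. Next I'll measure these.

```bash
python3 - <<'E'
from h import *
import pickle
s=pickle.load(open("top0.pkl","rb"));im=s["img"]
h=cv2.cvtColor(im,cv2.COLOR_RGB2HSV)
def rects(m,z,name,n=3,amin=150):
    c,_=cv2.findContours(m.astype(np.uint8),cv2.RETR_EXTERNAL,cv2.CHAIN_APPROX_NONE)
    for k in sorted(c,key=cv2.contourArea)[::-1][:n]:
        if cv2.contourArea(k)<amin:continue
        w=np.array([ray(s,*p[0],z)[:2] for p in k],np.float32)
        r=cv2.minAreaRect(w*1000);print(name,z,"px",cv2.boundingRect(k),"c",np.round(r[0],1),"size",np.round(r[1],1),"ang",round(r[2],2),np.round(cv2.boxPoints(r)).tolist())
for p in [(305,260),(312,330),(318,395),(430,312),(508,340),(450,350),(105,330),(180,260),(180,320),(127,265),(113,384)]: print(p,im[p[1],p[0]],h[p[1],p[0]])
roi=np.zeros(im.shape[:2],bool);roi[225:420,285:335]=1
v=h[...,2]
rects(roi&(v<75)&(h[...,1]>150),0.032,"bar")
roi=np.zeros(im.shape[:2],bool);roi[280:410,355:530]=1
rects(roi&(h[...,0]<14)&(v>60),0.024,"fence")
roi[:]=0;roi[240:400,80:250]=1
rects(roi&(h[...,1]<60)&(v>100),0.079,"flap")
rects(roi&(h[...,0]<14)&(h[...,1]>120)&(v>60),0.075,"rim")
E
python3 - <<'E'
import cv2
i=cv2.imread("pics/top0.png");a=cv2.resize(i[230:400,85:245],None,fx=3.5,fy=3.5,interpolation=2);cv2.imwrite("pics/c1.png",a)
E
```

```text
(305, 260) [49 28 15] [ 11 177  49]
(312, 330) [53 29 14] [ 12 188  53]
(318, 395) [55 30 17] [ 10 176  55]
(430, 312) [112  65  34] [ 12 178 112]
(508, 340) [109  64  33] [ 12 178 109]
(450, 350) [144 109  70] [ 16 131 144]
(105, 330) [132  78  41] [ 12 176 132]
(180, 260) [132  77  41] [ 12 176 132]
(180, 320) [134 139 138] [ 84   9 139]
(127, 265) [75 43 22] [ 12 180  75]
(113, 384) [109  62  33] [ 11 178 109]
bar 0.032 px (298, 238, 26, 169) c [568.3 -24.1] size [ 21.2 318.2] ang 88.39 [[409.0, -30.0], [727.0, -39.0], [728.0, -18.0], [410.0, -9.0]]
fence 0.024 px (371, 291, 150, 78) c [ 493.  -270.5] size [148.9 249.9] ang 8.18 [[402.0, -157.0], [437.0, -405.0], [585.0, -384.0], [549.0, -136.0]]
flap 0.079 px (122, 261, 116, 117) c [594.4 212.2] size [202.1 193.2] ang 88.9 [[496.0, 113.0], [689.0, 109.0], [693.0, 311.0], [500.0, 315.0]]
rim 0.075 px (100, 259, 30, 129) c [602.6 334.3] size [ 52. 232.] ang 84.08 [[484.0, 320.0], [715.0, 296.0], [721.0, 348.0], [490.0, 372.0]]
rim 0.075 px (138, 367, 83, 18) c [491.  219.2] size [ 16.4 147.4] ang 0.37 [[482.0, 293.0], [483.0, 145.0], [500.0, 146.0], [499.0, 293.0]]
rim 0.075 px (134, 255, 81, 13) c [701.8 214.4] size [148.1  14.6] ang 87.45 [[691.0, 141.0], [706.0, 140.0], [712.0, 288.0], [698.0, 289.0]]
```

View pics/c1.png

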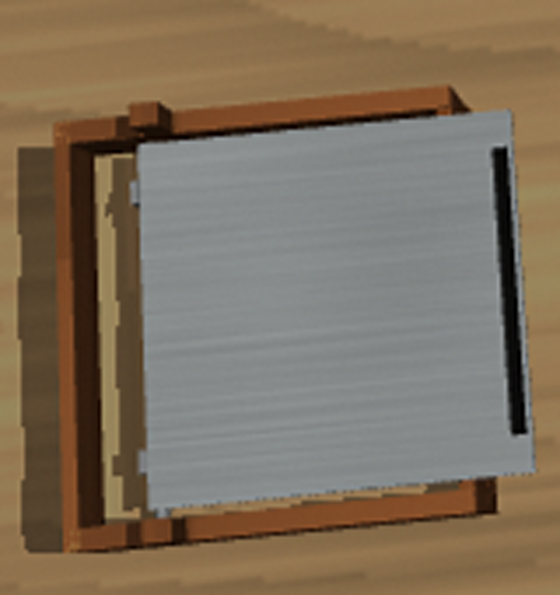

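The crop shows the rim corners at about (101,267), (104,387), (214,255) and (227,376), and the stop blocks at u≈127. I'll fit the bin pose and start moving toward the bar at the same time.

Run:
```python
from h import *
import pickle
s=pickle.load(open("top0.pkl","rb"))
px=[(101.3,266.6),(103.6,387.1),(213.6,254.9),(227,376.3)];m=np.array([(112,105),(-112,105),(112,-105),(-112,-105)])/1e3
w=np.array([ray(s,*p,.075)[:2] for p in px]);print(w.round(4))
A=m-m.mean(0);B=w-w.mean(0);yaw=np.arctan2((A[:,0]*B[:,1]-A[:,1]*B[:,0]).sum(),(A*B).sum());c,q=np.cos(yaw),np.sin(yaw);R=np.array([[c,-q],[q,c]])
o=w.mean(0)-R@m.mean(0);print("bin",o.round(4),yaw,"res",((m@R.T+o)-w).round(4).tolist())
for p in [(371,327),(497,292)]: print(ray(s,*p,.024))
for p,n in [((345,200),"bowl"),((412,205),"jar"),((476,218),"mug")]: print(n,ray(s,*p,.07).round(3))
```

```text
[[0.7068 0.3488]
 [0.4879 0.354 ]
 [0.7048 0.1404]
 [0.4813 0.1345]]
bin [0.5952 0.2444] -0.008812303938759258 res [[0.0013, -0.0004], [-0.0038, -0.0036], [0.0015, -0.0019], [0.001, 0.0059]]
[ 0.54235478 -0.13736294  0.024     ]
[ 0.58073003 -0.38664815  0.024     ]
bowl [ 0.783 -0.116  0.07 ]
jar [ 0.759 -0.241  0.07 ]
mug [ 0.719 -0.358  0.07 ]
```

>>> carry_out --commands '[{"linear": [0, 0, 0], "yaw": -5.8}, {"linear": [0, 0, 0], "yaw": -5.8}, {"linear": [0, 0, 0], "yaw": -5.8}, {"linear": [-0.0427, 0.0077, -0.0212], "yaw": 0}, {"linear": [-0.0427, 0.0077, -0.0212], "yaw": 0}]' --fingers 0 --squeeze 80

```text
time_s: 0.6
eef_pos: [0.2269, 0.457, 0.2341]
tcp_rot: [0.506, 0.494, -0.494, -0.506]
force: [1.1, -0.3, 0.1]
grip_width: 0.0855
```

>>> carry_out --commands '[{"linear": [-0.0427, 0.0077, -0.0212], "yaw": 0}, {"linear": [-0.0427, 0.0077, -0.0212], "yaw": 0}, {"linear": [-0.0427, 0.0077, -0.0212], "yaw": 0}, {"linear": [-0.0427, 0.0077, -0.0212], "yaw": 0}, {"linear": [-0.0427, 0.0077, -0.0212], "yaw": 0}]'

```text
time_s: 1.1
eef_pos: [0.3271, 0.2392, 0.1959]
tcp_rot: [-0.507, -0.493, 0.493, 0.507]
force: [0.6, 0.7, -0.6]
grip_width: 0.0851
```

>>> carry_out --commands '[{"linear": [-0.0427, 0.0077, -0.0212], "yaw": 0}, {"linear": [-0.0427, 0.0077, -0.0212], "yaw": 0}, {"linear": [-0.0427, 0.0077, -0.0212], "yaw": 0}, {"linear": [-0.0427, 0.0077, -0.0212], "yaw": 0}, {"linear": [-0.0427, 0.0077, -0.0212], "yaw": 0}]'

```text
time_s: 1.6
eef_pos: [0.4274, 0.0228, 0.1575]
tcp_rot: [-0.507, -0.493, 0.493, 0.507]
force: [1.3, 0.3, -0.7]
grip_width: 0.085
```

>>> carry_out --commands '[{"linear": [-0.0427, 0.0077, -0.0212], "yaw": 0}, {"linear": [0, 0, 0], "yaw": 0}, {"linear": [0, 0, 0], "yaw": 0}]'

```text
time_s: 1.9
eef_pos: [0.4468, -0.0192, 0.1496]
tcp_rot: [-0.507, -0.492, 0.493, 0.508]
force: [-0.1, 0.1, 0.5]
grip_width: 0.0854
```

>>> carry_out --commands '[{"linear": [0, 0.04, 0], "yaw": 0}, {"linear": [0, 0.04, 0], "yaw": 0}, {"linear": [0, 0.03, 0], "yaw": 0}, {"linear": [0, 0.014, 0], "yaw": 0}, {"linear": [0, 0, 0], "yaw": 0}]'

```text
time_s: 2.4
eef_pos: [0.444, -0.0164, 0.0243]
tcp_rot: [-0.504, -0.493, 0.495, 0.508]
force: [-0.6, 0.1, 0.5]
grip_width: 0.0855
```

>>> carry_out --commands '[{"linear": [0, 0, 0], "yaw": 0}, {"linear": [0, 0, 0], "yaw": 0}, {"linear": [0, 0, 0], "yaw": 0}, {"linear": [0, 0, 0], "yaw": 0}, {"linear": [0, 0, 0], "yaw": 0}]' --fingers 1 --squeeze 90

```text
time_s: 2.9
eef_pos: [0.4481, -0.0187, 0.0273]
tcp_rot: [0.507, 0.493, -0.493, -0.506]
force: [-1.3, -0.1, 8.2]
grip_width: 0.0203
```

>>> carry_out --commands '[{"linear": [0, 0, 0], "yaw": 0}, {"linear": [0, 0, 0], "yaw": 0}, {"linear": [0, 0, 0], "yaw": 0}, {"linear": [0, -0.01, 0], "yaw": 0}, {"linear": [0, -0.02, 0], "yaw": 0}]'

```text
time_s: 3.4
eef_pos: [0.4455, -0.0182, 0.0558]
tcp_rot: [-0.506, -0.492, 0.494, 0.508]
force: [1.1, 0.2, -0.5]
grip_width: 0.0205
```

Run:
```python
from h import *
import pickle
a=snapshot("top");save(a,"t1");b=snapshot("wrist");save(b,"w1");pickle.dump((a,b),open("1.pkl","wb"))
c=np.hstack([cv2.resize(a["img"][200:420,80:340],(472,400)),cv2.resize(b["img"],(320,240)).copy() if 0 else cv2.copyMakeBorder(cv2.resize(b["img"],(320,240)),0,160,0,0,0)])
cv2.imwrite("pics/m1.png",c[...,::-1])
```

```text
(no output)
```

View pics/m1.png

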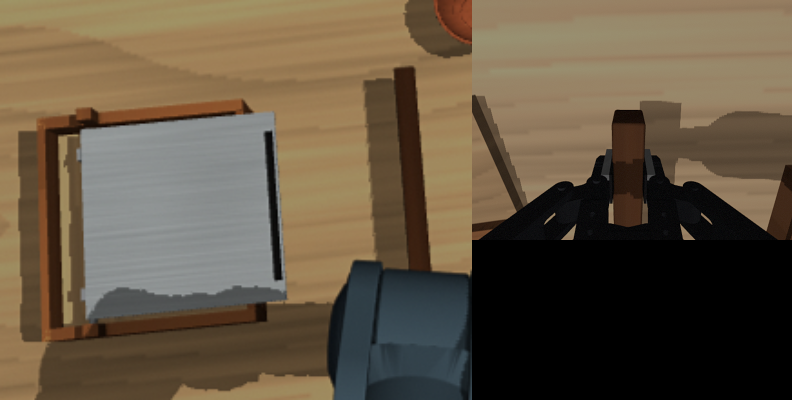

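Bar is held level, and the bin fit gives about (595, 247) mm at yaw ≈ -0.02. Now I'll move the bar under the lip.

>>> carry_out --commands '[{"linear": [0.0363, -0.0013, 0.003], "yaw": 0}, {"linear": [0.0363, -0.0013, 0.003], "yaw": 0}, {"linear": [0.0363, -0.0013, 0.003], "yaw": 0}, {"linear": [0.0363, -0.0013, 0.003], "yaw": 0}, {"linear": [0, 0, 0], "yaw": 0}]'

```text
time_s: 4.0
eef_pos: [0.4387, 0.1304, 0.0612]
tcp_rot: [-0.505, -0.495, 0.494, 0.506]
force: [0.3, -0.1, -0.2]
grip_width: 0.0203
```

>>> carry_out --commands '[{"linear": [0, 0, 0], "yaw": 0}, {"linear": [0, -0.005, 0], "yaw": 0}, {"linear": [0, -0.01, 0], "yaw": 0}, {"linear": [0, -0.01, 0], "yaw": 0}, {"linear": [0, 0, 0], "yaw": 0}]'

```text
time_s: 4.5
eef_pos: [0.4406, 0.1264, 0.0882]
tcp_rot: [0.508, 0.494, -0.492, -0.506]
force: [0.4, -0.4, -1.5]
grip_width: 0.0203
```

Run:
```python
from h import *
a=snapshot("scene");save(a,"s2");cv2.imwrite("pics/m2.png",cv2.resize(a["img"][150:350,280:560],None,fx=2.5,fy=2.5)[...,::-1]);print(get_state()["eef_pos"],get_state()["force"])
```

```text
[0.44033503 0.1264504  0.08754957] [-0.36378618  0.06470182 -2.72344721]
```

View pics/m2.png

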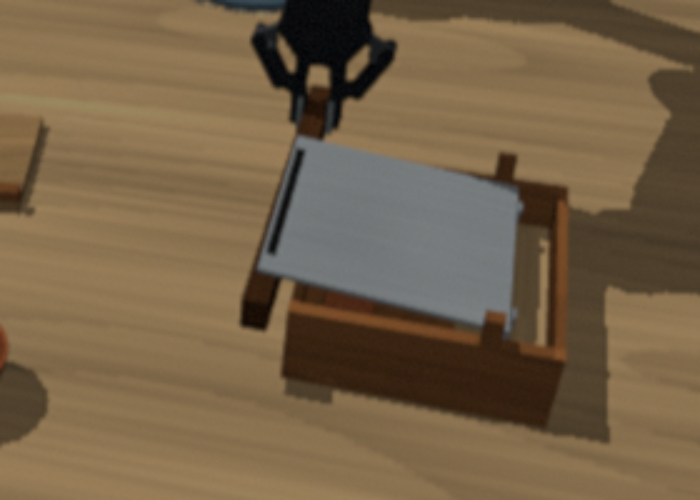

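The flap is riding on the bar. Swinging on.

>>> carry_out --commands '[{"linear": [0, -0.025, 0], "yaw": 0}, {"linear": [0.016, -0.02, 0], "yaw": 0}, {"linear": [0.016, -0.02, 0], "yaw": 0}, {"linear": [0.026, -0.0245, 0], "yaw": 0}, {"linear": [0.026, -0.0245, 0], "yaw": 0}]'

```text
time_s: 5.05
eef_pos: [0.4411, 0.2111, 0.201]
tcp_rot: [-0.507, -0.492, 0.493, 0.507]
force: [0.5, 0.4, -2.4]
grip_width: 0.0203
```

>>> carry_out --commands '[{"linear": [0.0233, 0.0, 0], "yaw": 0}, {"linear": [0.0233, 0.008, 0], "yaw": 0}, {"linear": [0.0233, 0.012, 0], "yaw": 0}, {"linear": [0.012, 0.0107, 0], "yaw": 0}, {"linear": [0.012, 0.0107, 0], "yaw": 0}]'

```text
time_s: 5.55
eef_pos: [0.4439, 0.3049, 0.1581]
tcp_rot: [0.507, 0.493, -0.493, -0.507]
force: [0.7, -1.5, 0.5]
grip_width: 0.0204
```

>>> carry_out --commands '[{"linear": [0.012, 0.0107, 0], "yaw": 0}, {"linear": [0, 0, 0], "yaw": 0}, {"linear": [0, 0, 0], "yaw": 0}]'

```text
time_s: 5.85
eef_pos: [0.4438, 0.3162, 0.1477]
tcp_rot: [-0.507, -0.492, 0.494, 0.507]
force: [0.4, -1.4, -1.4]
grip_width: 0.0203
```

Run:
```python
from h import *
import pickle
a=snapshot("top");b=snapshot("wrist");c=snapshot("scene");pickle.dump((a,b,c),open("3.pkl","wb"));
x=cv2.resize(a["img"][230:410,60:280],(484,396));y=cv2.resize(c["img"][100:350,330:560],(304,330));y=cv2.copyMakeBorder(y,0,66,0,0,0)
cv2.imwrite("pics/m3.png",np.hstack([x,y])[...,::-1]);print(get_state()["eef_pos"],get_state()["force"])
```

```text
[0.44439188 0.31624157 0.14867369] [-0.06594023 -0.56731547 -0.90241399]
```

View pics/m3.png

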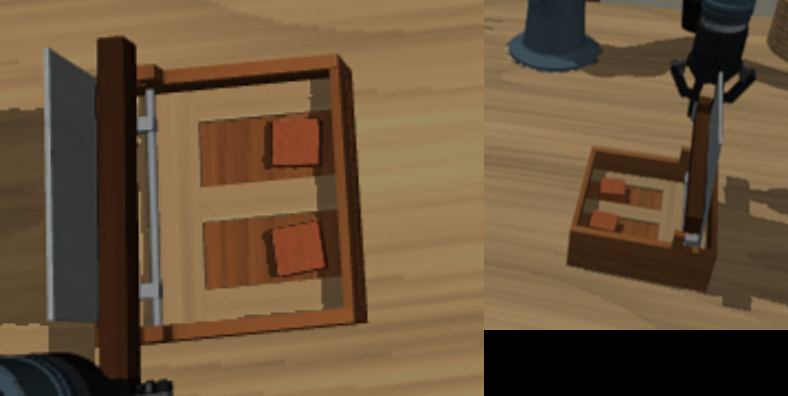

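The flap is up, with two tiles seen in the front of each trough, at crop (297,142) and (299,248). The bar sits behind the blocks. I'll measure all of these.

Run:
```python
from h import *
import pickle
a,b,c=pickle.load(open("3.pkl","rb"));s=a
h=cv2.cvtColor(a["img"],cv2.COLOR_RGB2HSV);H,S,V=[h[...,i].astype(int) for i in range(3)]
def cr(u,v):return u/2.2+60,v/2.2+230
o=np.array([.595,.247]);Rb=np.array([[1,.02],[-.02,1]])
def P(n,u,v,z):
    w=ray(s,*cr(u,v),z)[:2];print(n,w.round(4),"bin",((w-o)@Rb).round(4))
for n,u,v,z in [("blkfar",162,72,.101),("blknear",171,332,.101),("barfarR",135,40,.1534),("barfarL",97,40,.1534),("barR",139,330,.1534),("barL",101,330,.1534),
 ("cornFR",340,55,.075),("cornNR",366,322,.075),("trA",200,122,.035),("trA2",203,186,.035),("trB",204,223,.035),("trB2",207,288,.035)]: P(n,u,v,z)
roi=np.zeros(H.shape,bool);roi[270:375,140:225]=1
for p in [(195,294),(170,300),(195,343)]: print(a["img"][p[1],p[0]],h[p[1],p[0]])
m=roi&(a["img"][...,0]>1.9*a["img"][...,1])&(V>90)
C,_=cv2.findContours(m.astype(np.uint8),0,cv2.CHAIN_APPROX_NONE)
for k in C:
    if cv2.contourArea(k)<200: continue
    w=np.array([ray(s,*p[0],.048)[:2] for p in k],np.float32);r=cv2.minAreaRect(w*1000);print("tile",cv2.boundingRect(k),np.round(r[0],1),np.round(r[1],1),round(r[2],1),"bin",((np.array(r[0])/1e3-o)@Rb).round(4))
```

```text
blkfar [0.7011 0.2814] bin [0.1054 0.0365]
blknear [0.4908 0.2855] bin [-0.105   0.0364]
barfarR [0.717  0.2859] bin [0.1212 0.0413]
barfarL [0.7205 0.3156] bin [0.1241 0.0711]
barR [0.4932 0.2939] bin [-0.1027  0.0449]
barL [0.4965 0.3223] bin [-0.1     0.0733]
cornFR [0.7044 0.1386] bin [ 0.1115 -0.1062]
cornNR [0.4813 0.1356] bin [-0.1115 -0.1137]
trA [0.6685 0.2701] bin [0.073  0.0246]
trA2 [0.6126 0.2708] bin [0.0171 0.0242]
trB [0.5809 0.2719] bin [-0.0146  0.0246]
trB2 [0.5259 0.2726] bin [-0.0696  0.0242]
[135  68  39] [  9 181 135]
[107  63  33] [ 12 176 107]
[139  66  38] [  8 185 139]
tile (183, 331, 25, 25) [549.9 192.1] [39.1 39.2] 5.0 bin [-0.044  -0.0558]
tile (184, 284, 21, 21) [640.4 187.2] [37.7 39.3] 85.6 bin [ 0.0466 -0.0589]
```

Run:
```python
from h import *
import pickle
a,b,c=pickle.load(open("3.pkl","rb"));t0=pickle.load(open("top0.pkl","rb"))
for v in (252,262,264,380,383): print(v,list(zip(range(92,144),a["img"][v,92:144,0])))
print("t0")
for v in (261,263,382,385): print(v,list(zip(range(110,144),t0["img"][v,110:144,0])))
# predicted px for FK
o=np.array([.5965,.247]);Rb=np.array([[1,.02],[-.02,1]])
def W(x,y,z): return [*(o+Rb@np.array([x,y])),z]
st=get_state()
for n,p in [("blk y44 z75",(.106,.044,.075)),("blk y44 z101",(.106,.044,.101)),("blk y59 z101",(.106,.059,.101)),("blkN y59 z101",(-.106,.059,.101)),("blkN 44 75",(-.106,.044,.075)),("bar rear top far y77.2",(.12,.0772,.1534)),("bar front bottom far",(.12,.0552,.1214)),("bar rear top y77.2 near",(-.1,.0772,.1534)),("bar front bottom near",(-.1,.0552,.1214))]: print(n,proj(a,W(*p)).round(1))
print(st["eef_pos"])
```

```text
252 [(92, np.uint8(151)), (93, np.uint8(150)), (94, np.uint8(151)), (95, np.uint8(151)), (96, np.uint8(151)), (97, np.uint8(151)), (98, np.uint8(151)), (99, np.uint8(151)), (100, np.uint8(151)), (101, np.uint8(152)), (102, np.uint8(153)), (103, np.uint8(159)), (104, np.uint8(61)), (105, np.uint8(45)), (106, np.uint8(46)), (107, np.uint8(49)), (108, np.uint8(47)), (109, np.uint8(48)), (110, np.uint8(50)), (111, np.uint8(51)), (112, np.uint8(51)), (113, np.uint8(49)), (114, np.uint8(49)), (115, np.uint8(48)), (116, np.uint8(25)), (117, np.uint8(20)), (118, np.uint8(22)), (119, np.uint8(19)), (120, np.uint8(13)), (121, np.uint8(39)), (122, np.uint8(154)), (123, np.uint8(158)), (124, np.uint8(155)), (125, np.uint8(155)), (126, np.uint8(156)), (127, np.uint8(155)), (128, np.uint8(155)), (129, np.uint8(155)), (130, np.uint8(155)), (131, np.uint8(155)), (132, np.uint8(157)), (133, np.uint8(155)), (134, np.uint8(156)), (135, np.uint8(156)), (136, np.uint8(156)), (137, np.uint8(156)), (138, np.uint8(156)), (139, np.uint8(156)), (140, np.uint8(157)), (141, np.uint8(156)), (142, np.uint8(156)),
[... 7030 characters left out ...]
(60)), (126, np.uint8(77)), (127, np.uint8(56)), (128, np.uint8(53)), (129, np.uint8(38)), (130, np.uint8(36)), (131, np.uint8(35)), (132, np.uint8(28)), (133, np.uint8(29)), (134, np.uint8(17)), (135, np.uint8(41)), (136, np.uint8(42)), (137, np.uint8(69)), (138, np.uint8(69)), (139, np.uint8(70)), (140, np.uint8(99)), (141, np.uint8(98)), (142, np.uint8(129)), (143, np.uint8(131))]
blk y44 z75 [133.8 264.7]
blk y44 z101 [129.4 262. ]
blk y59 z101 [121.1 262.8]
blkN y59 z101 [124.7 381.9]
blkN 44 75 [137.7 381.1]
bar rear top far y77.2 [100.5 250. ]
bar front bottom far [119.3 252.7]
bar rear top y77.2 near [103.5 379.4]
bar front bottom near [123.  378.2]
[0.44439188 0.31624157 0.14867369]
```

Block edges match the model to within 1 px, which puts the seat at bin y≈73. The bar lags by about 1° at its far end, so I'll correct that and lower it.

>>> carry_out --commands '[{"linear": [0.006, 0, 0], "yaw": -1.0}, {"linear": [0, 0.01, 0], "yaw": 0}, {"linear": [0, 0.01, 0], "yaw": 0}, {"linear": [0, 0.01, 0], "yaw": 0}, {"linear": [0, 0.01, 0], "yaw": 0}]'

```text
time_s: 6.5
eef_pos: [0.4443, 0.3224, 0.1072]
tcp_rot: [0.503, 0.497, -0.498, -0.502]
force: [-0.4, -2.6, 0.3]
grip_width: 0.0201
```

>>> carry_out --commands '[{"linear": [0, 0, 0], "yaw": 0}, {"linear": [0, 0, 0], "yaw": 0}]'

```text
time_s: 6.7
eef_pos: [0.4434, 0.3212, 0.1072]
tcp_rot: [0.503, 0.496, -0.499, -0.502]
force: [0.2, -5.7, -3.4]
grip_width: 0.0201
```

Run:
```python
from h import *
a=snapshot("top");c=snapshot("scene")
x=cv2.resize(a["img"][235:405,85:185],(300,510),interpolation=2);y=cv2.resize(c["img"][100:330,400:560],(355,510),interpolation=2)
cv2.imwrite("pics/m4.png",np.hstack([x,y])[...,::-1]);print(get_state()["eef_pos"],get_state()["force"])
o=np.array([.5965,.247]);Rb=np.array([[1,.02],[-.02,1]])
for v in (252,262,380): print(v,[int(i) for i in a["img"][v,94:136,0]])
st=get_state()
```

```text
[0.44338767 0.32107764 0.10734655] [ 1.38036626 -5.58118176 -3.51649739]
252 [151, 151, 151, 151, 151, 152, 151, 152, 152, 151, 152, 152, 154, 157, 159, 162, 122, 127, 95, 99, 101, 82, 84, 71, 81, 89, 158, 159, 158, 156, 156, 156, 155, 155, 156, 155, 156, 154, 155, 155, 156, 156]
262 [142, 142, 141, 138, 137, 136, 136, 134, 136, 135, 136, 142, 150, 93, 52, 46, 49, 49, 50, 49, 51, 51, 50, 51, 49, 19, 16, 33, 111, 121, 119, 115, 113, 113, 111, 115, 53, 43, 42, 42, 97, 112]
380 [80, 79, 80, 80, 78, 79, 82, 81, 91, 138, 82, 74, 77, 46, 40, 19, 55, 59, 58, 57, 56, 57, 57, 55, 52, 51, 53, 50, 25, 20, 18, 72, 117, 120, 116, 112, 111, 111, 109, 113, 53, 42]
```

View pics/m4.png

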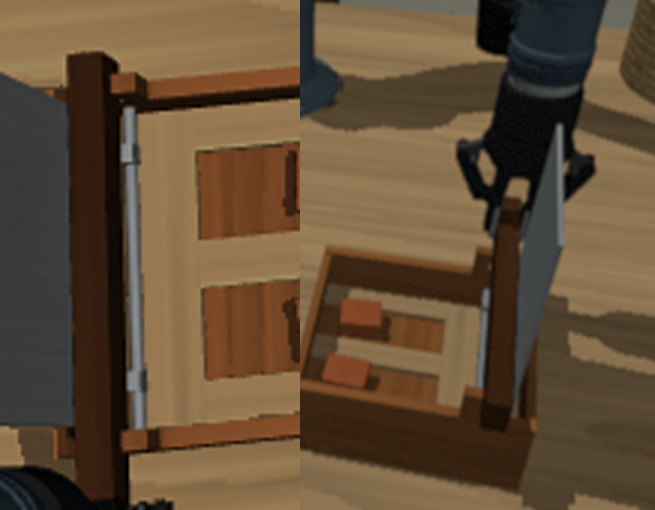

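Bar is seated behind the blocks. Lower the last few mm, then release.

>>> carry_out --commands '[{"linear": [0, 0.003, 0], "yaw": 0}, {"linear": [0, 0.0025, 0], "yaw": 0}, {"linear": [0, 0, 0], "yaw": 0}]'

```text
time_s: 7.1
eef_pos: [0.4445, 0.3229, 0.1028]
tcp_rot: [-0.502, -0.498, 0.497, 0.502]
force: [-0.3, -2.9, 1.0]
grip_width: 0.0203
```

>>> carry_out --commands '[{"linear": [0, 0, 0], "yaw": 0}, {"linear": [0, 0, 0], "yaw": 0}, {"linear": [0, 0, 0], "yaw": 0}, {"linear": [0, 0, 0], "yaw": 0}, {"linear": [0, 0, 0], "yaw": 0}]' --fingers 0

```text
time_s: 7.6
eef_pos: [0.4447, 0.3231, 0.103]
tcp_rot: [-0.502, -0.498, 0.497, 0.502]
force: [-0.5, -0.0, -0.1]
grip_width: 0.0853
```

>>> carry_out --commands '[{"linear": [0, -0.02, 0], "yaw": 0}, {"linear": [0, -0.04, 0], "yaw": 0}, {"linear": [0, -0.04, 0], "yaw": 0}, {"linear": [0, -0.04, 0], "yaw": 0}, {"linear": [0, 0, 0], "yaw": 0}]'

```text
time_s: 8.1
eef_pos: [0.4474, 0.3246, 0.2491]
tcp_rot: [0.503, 0.502, -0.494, -0.501]
force: [-0.1, 0.1, -0.6]
grip_width: 0.0854
```

Run:
```python
from h import *
a=snapshot("top");c=snapshot("scene")
x=cv2.resize(a["img"][235:405,85:235],(450,510),interpolation=2);y=cv2.resize(c["img"][100:330,400:560],(345,510),interpolation=2)
cv2.imwrite("pics/m5.png",np.hstack([x,y])[...,::-1]);print(get_state()["eef_pos"],get_state()["force"],get_state()["joint_pos"])
```

```text
[0.44532967 0.32333296 0.24401694] [-1.19865864  0.34023637 -0.7146937 ] [ 5.12637478e-01  3.25319957e-01 -1.02861182e-02  1.23188216e+00
  1.56481840e-04  5.22180893e-01]
```

View pics/m5.png

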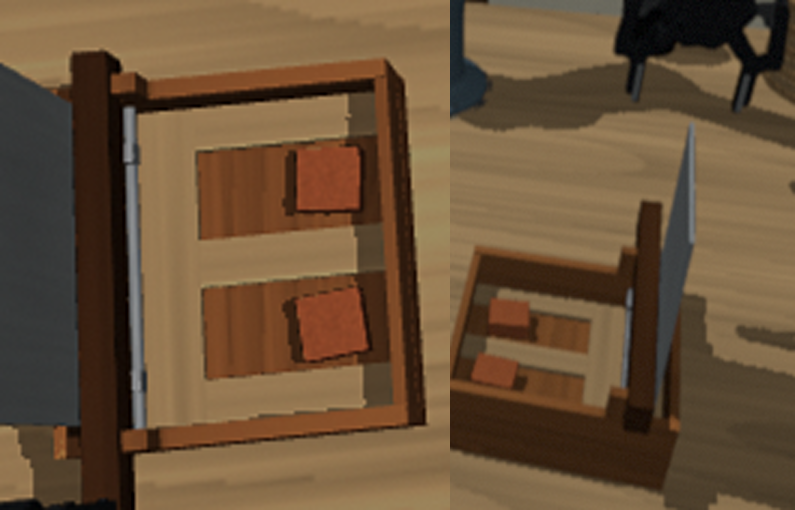

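The bar now props the flap by itself, and exactly two tiles are in the bin: crop (328,180) and (333,325). Next I'll turn for the near tile.

>>> carry_out --commands '[{"linear": [-0.04, 0, 0], "yaw": 0}, {"linear": [-0.04, 0, 0], "yaw": 0}, {"linear": [-0.04, 0, 0], "yaw": 0}, {"linear": [0, 0, 0], "yaw": 8.45}, {"linear": [0, 0, 0], "yaw": 8.45}]'

```text
time_s: 8.7
eef_pos: [0.4421, 0.2012, 0.241]
tcp_rot: [-0.571, -0.415, 0.417, 0.572]
force: [0.4, 0.1, -0.7]
grip_width: 0.0855
```

>>> carry_out --commands '[{"linear": [0, 0, 0], "yaw": 8.45}, {"linear": [0, 0, 0], "yaw": 8.45}, {"linear": [0, 0, 0], "yaw": 8.45}, {"linear": [0, 0, 0], "yaw": 8.45}, {"linear": [0, 0, 0], "yaw": 8.45}]' --fingers 0.27

```text
time_s: 9.2
eef_pos: [0.4421, 0.2025, 0.2408]
tcp_rot: [-0.683, -0.181, 0.184, 0.683]
force: [0.7, -0.2, -0.2]
grip_width: 0.0623
```

>>> carry_out --commands '[{"linear": [0, 0, 0], "yaw": 8.45}, {"linear": [0, 0, 0], "yaw": 8.45}, {"linear": [0, 0, 0], "yaw": 8.45}, {"linear": [0, 0, 0], "yaw": 0}, {"linear": [0, 0, 0], "yaw": 0}]'

```text
time_s: 9.7
eef_pos: [0.4425, 0.2026, 0.2416]
tcp_rot: [0.707, 0.031, -0.032, -0.706]
force: [-1.2, -0.1, 0.0]
grip_width: 0.0619
```

```bash
cat >> h.py <<'E'
def to(x,y,z,phi=None):
    "rows total from present pose: tool shift & yaw needed"
    st=get_state();M=Rn.from_quat(st["tcp_rot"]).as_matrix();p=np.array(st["eef_pos"]);f=np.degrees(np.arctan2(M[1,0],M[0,0]))
    print("pos",p.round(4),"phi %.2f"%f,"w %.4f"%st["grip_width"],"F",np.round(st["force"],1),"tool shift",(M.T@(np.array([x,y,z])-p)).round(4),"yaw",None if phi is None else round(f-phi,2))
E
python3 -c "
from h import *
to(.55,.192,.12,5)"
```

```text
pos [0.4425 0.2026 0.2416] phi 5.12 w 0.0619 F [-1.2 -0.1  0. ] tool shift [ 0.1064  0.1213 -0.0201] yaw 0.12
```

>>> carry_out --commands '[{"linear": [0.0355, 0.02, -0.0067], "yaw": 0}, {"linear": [0.0355, 0.02, -0.0067], "yaw": 0}, {"linear": [0.0355, 0.02, -0.0067], "yaw": 0}, {"linear": [0, 0, 0], "yaw": 0}, {"linear": [0, 0, 0], "yaw": 0}]'

```text
time_s: 10.2
eef_pos: [0.5505, 0.1916, 0.1812]
tcp_rot: [0.707, 0.03, -0.032, -0.706]
force: [-0.1, 0.8, 1.5]
grip_width: 0.062
```

```bash
cat >> h.py <<'E'
def tiles(s,z,roi=None,amin=400):
    a=s["img"].astype(int);m=((a[...,0]>1.85*a[...,1])&(a[...,0]>70)).astype(np.uint8)
    m=cv2.morphologyEx(m,cv2.MORPH_OPEN,np.ones((3,3)))
    for k in cv2.findContours(m,0,cv2.CHAIN_APPROX_NONE)[0]:
        if cv2.contourArea(k)<amin: continue
        w=np.array([ray(s,*p[0],z)[:2] for p in k],np.float32);r=cv2.minAreaRect(w*1000)
        if min(r[1])>30 and max(r[1])<60: print("tile",cv2.boundingRect(k),np.round(r[0],1),np.round(r[1],1),round(r[2],1))
E
python3 -c "
from h import *
s=snapshot('wrist');save(s,'w6');tiles(s,.048);tiles(snapshot('top'),.048,amin=200)
to(.55,.192,.056,5)"
```

```text
tile (185, 331, 22, 24) [549.9 192.1] [39.5 39.7] 4.6
tile (184, 284, 21, 21) [640.4 187.2] [37.7 39.4] 85.6
pos [0.5503 0.1921 0.1832] phi 5.02 w 0.0625 F [ 0.   0.2 -0.5] tool shift [-3.000e-04  1.272e-01 -1.000e-04] yaw 0.02
```

View pics/w6.png

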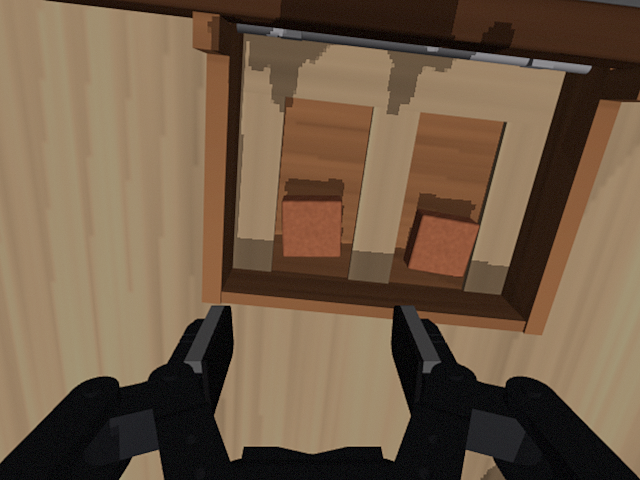

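The wrist view shows the near tile at (312,227), in line with the jaws. I'll descend and grip.

>>> carry_out --commands '[{"linear": [0, 0.04, 0], "yaw": 0}, {"linear": [0, 0.04, 0], "yaw": 0}, {"linear": [0, 0.03, 0], "yaw": 0}, {"linear": [0, 0.013, 0], "yaw": 0}, {"linear": [0, 0, 0], "yaw": 0}]'

```text
time_s: 10.8
eef_pos: [0.5492, 0.192, 0.0591]
tcp_rot: [0.707, 0.03, -0.032, -0.706]
force: [-0.2, 0.6, 0.3]
grip_width: 0.0625
```

>>> carry_out --commands '[{"linear": [0, 0, 0], "yaw": 0}, {"linear": [0, 0, 0], "yaw": 0}, {"linear": [0, 0, 0], "yaw": 0}, {"linear": [0, 0, 0], "yaw": 0}, {"linear": [0, 0, 0], "yaw": 0}]' --fingers 1 --squeeze 40

```text
time_s: 11.3
eef_pos: [0.5529, 0.1925, 0.0625]
tcp_rot: [-0.706, -0.032, 0.029, 0.707]
force: [-0.1, 0.9, 7.0]
grip_width: 0.0383
```

```bash
python3 -c "
from h import *
s=snapshot('wrist');save(s,'w7');to(.545,-.354,.2,8.2)"
```

```text
pos [0.5529 0.1925 0.0624] phi 4.96 w 0.0382 F [-1.8  1.1  6.8] tool shift [-0.0545 -0.1383 -0.5437] yaw -3.24
```

View pics/w7.png

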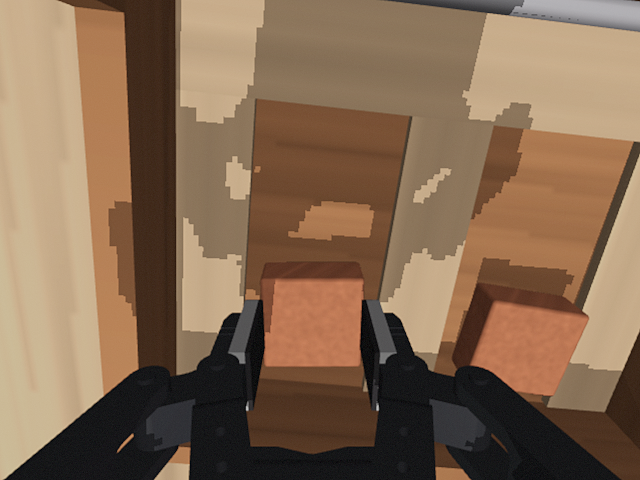

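Gripped at width 38 mm, with the tile centred in the pads at (312,318). I'll lift it and carry it to the board.

>>> carry_out --commands '[{"linear": [0, -0.03, 0], "yaw": 0}, {"linear": [0, -0.04, 0], "yaw": 0}, {"linear": [0, -0.04, 0], "yaw": 0}, {"linear": [-0.0075, 0, -0.0447], "yaw": 0}, {"linear": [-0.0075, 0, -0.0447], "yaw": 0}]'

```text
time_s: 11.85
eef_pos: [0.5463, 0.1016, 0.1731]
tcp_rot: [0.706, 0.034, -0.029, -0.706]
force: [-0.1, -1.2, -0.5]
grip_width: 0.038
```

>>> carry_out --commands '[{"linear": [-0.0075, 0, -0.0447], "yaw": 0}, {"linear": [-0.0075, 0, -0.0447], "yaw": 0}, {"linear": [-0.0075, 0, -0.0447], "yaw": 0}, {"linear": [-0.0075, 0, -0.0447], "yaw": 0}, {"linear": [-0.0075, 0, -0.0447], "yaw": 0}]'

```text
time_s: 12.35
eef_pos: [0.5261, -0.1263, 0.1711]
tcp_rot: [0.707, 0.031, -0.03, -0.706]
force: [1.4, -0.7, -0.5]
grip_width: 0.0381
```

>>> carry_out --commands '[{"linear": [-0.0075, 0, -0.0447], "yaw": 0}, {"linear": [-0.0075, 0, -0.0447], "yaw": 0}, {"linear": [-0.0075, 0, -0.0447], "yaw": 0}, {"linear": [-0.0075, 0, -0.0447], "yaw": 0}, {"linear": [-0.0075, 0, -0.0447], "yaw": 0}]'

```text
time_s: 12.85
eef_pos: [0.5077, -0.3525, 0.1711]
tcp_rot: [0.707, 0.031, -0.03, -0.706]
force: [1.1, 0.1, -0.5]
grip_width: 0.0382
```

>>> carry_out --commands '[{"linear": [0, 0, 0], "yaw": -3.2}, {"linear": [0, 0, 0], "yaw": 0}, {"linear": [0, 0, 0], "yaw": 0}]'

```text
time_s: 13.15
eef_pos: [0.5079, -0.3499, 0.1704]
tcp_rot: [0.705, 0.05, -0.05, -0.705]
force: [-0.2, -0.5, -1.3]
grip_width: 0.0385
```

```bash
python3 -c "
from h import *
s=snapshot('wrist');save(s,'w8');t=snapshot('top');save(t,'t8');to(.51,-.356,.06,8.2)
for q in [(568,-371.3)]:
  for X in [(.568,-.3713,.012),(.535,-.1385,.012)]: print(proj(s,X).round(1))
"
```

```text
pos [ 0.508  -0.3493  0.1702] phi 8.18 w 0.0383 F [-0.4  0.4  0.1] tool shift [ 0.001   0.1102 -0.0069] yaw -0.02
[388.2 255.7]
[ 414.7 -133.9]
```

View pics/w8.png

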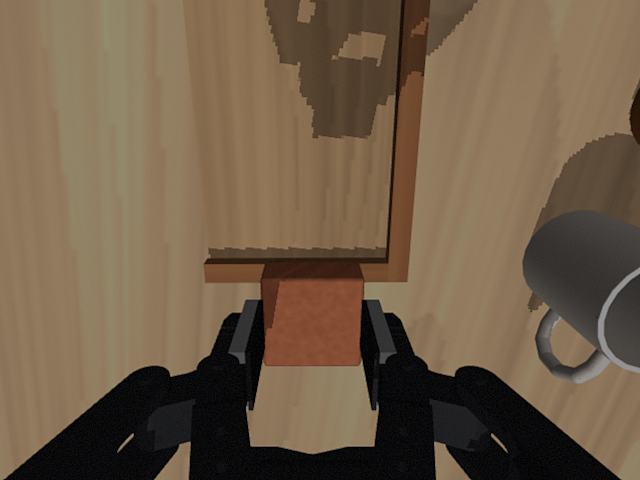

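Wrist view: the inner corner is at (388,256), exactly as predicted, and the tile is at (312,318). I'll set it down about 35 mm from the fence.

>>> carry_out --commands '[{"linear": [0.001, 0.03, -0.007], "yaw": 0}, {"linear": [0, 0.035, 0], "yaw": 0}, {"linear": [0, 0.035, 0], "yaw": 0}, {"linear": [0, 0.0235, 0], "yaw": 0}, {"linear": [0, 0, 0], "yaw": 0}]'

```text
time_s: 13.75
eef_pos: [0.5085, -0.3545, 0.0436]
tcp_rot: [-0.704, -0.049, 0.052, 0.707]
force: [-0.7, 1.0, 0.3]
grip_width: 0.0382
```

>>> carry_out --commands '[{"linear": [0, 0.001, 0], "yaw": 0}, {"linear": [0, 0, 0], "yaw": 0}]'

```text
time_s: 13.95
eef_pos: [0.5105, -0.357, 0.0466]
tcp_rot: [0.706, 0.051, -0.05, -0.705]
force: [0.6, 0.3, -0.6]
grip_width: 0.0382
```

>>> carry_out --commands '[{"linear": [0, 0, 0], "yaw": 0}, {"linear": [0, 0, 0], "yaw": 0}, {"linear": [0, 0, 0], "yaw": 0}, {"linear": [0, -0.03, 0], "yaw": 0}, {"linear": [0, -0.04, 0], "yaw": 0}]' --fingers 0.3

```text
time_s: 14.45
eef_pos: [0.5079, -0.3556, 0.1137]
tcp_rot: [-0.704, -0.049, 0.052, 0.707]
force: [0.3, -0.6, -1.2]
grip_width: 0.0596
```

>>> carry_out --commands '[{"linear": [0, -0.04, 0], "yaw": 0}, {"linear": [0.0075, -0.015, 0.0447], "yaw": 3.2}, {"linear": [0.0075, 0, 0.0447], "yaw": 3.2}, {"linear": [0.0075, 0, 0.0447], "yaw": 3.2}, {"linear": [0.0075, 0, 0.0447], "yaw": 3.2}]'

```text
time_s: 14.95
eef_pos: [0.5291, -0.1757, 0.171]
tcp_rot: [0.707, -0.03, 0.03, -0.706]
force: [0.7, 0.3, 0.1]
grip_width: 0.0596
```

```bash
python3 -c "
from h import *
t=snapshot('top');save(t,'t9');tiles(t,.048,amin=200);print('board z');tiles(t,.03,amin=200);to(.6404,.1872,.16,-4.4)
"
```

```text
tile (184, 284, 21, 21) [640.1 187.2] [37.7 38.8] 85.6
board z
tile (184, 284, 21, 21) [643.1 190.7] [38.3 39.4] 85.6
pos [ 0.5298 -0.1687  0.1708] phi -4.54 w 0.0598 F [-0.1  5.1  0.6] tool shift [0.0821 0.013  0.3634] yaw -0.14
```

>>> carry_out --commands '[{"linear": [0.0091, 0, 0.0404], "yaw": 0}, {"linear": [0.0091, 0, 0.0404], "yaw": 0}, {"linear": [0.0091, 0, 0.0404], "yaw": 0}, {"linear": [0.0091, 0, 0.0404], "yaw": 0}, {"linear": [0.0091, 0, 0.0404], "yaw": 0}]'

```text
time_s: 15.5
eef_pos: [0.5914, 0.0219, 0.1707]
tcp_rot: [0.707, -0.028, 0.029, -0.706]
force: [0.4, -0.3, 1.4]
grip_width: 0.0597
```

>>> carry_out --commands '[{"linear": [0.0091, 0, 0.0404], "yaw": 0}, {"linear": [0.0091, 0, 0.0404], "yaw": 0}, {"linear": [0.0091, 0, 0.0404], "yaw": 0}, {"linear": [0.0091, 0, 0.0404], "yaw": 0}, {"linear": [0, 0, 0], "yaw": 0}]'

```text
time_s: 16.0
eef_pos: [0.6412, 0.1835, 0.17]
tcp_rot: [-0.706, 0.026, -0.027, 0.707]
force: [0.4, -0.4, -1.1]
grip_width: 0.0598
```

>>> carry_out --commands '[{"linear": [0, 0, 0], "yaw": 0}, {"linear": [0, 0, 0], "yaw": 0}]'

```text
time_s: 16.2
eef_pos: [0.6401, 0.1776, 0.1703]
tcp_rot: [0.707, -0.029, 0.029, -0.706]
force: [-0.2, -0.3, 0.4]
grip_width: 0.0598
```

```bash
python3 -c "
from h import *
t=snapshot('top');save(t,'t10');s=snapshot('wrist');save(s,'w10');to(.6404,.1872,.0635,-4.4)
i=t['img'];print(i[325:365:4,470:500:4].tolist() if 0 else '')
x=cv2.resize(t['img'][270:410,350:540],(475,350),interpolation=2);y=cv2.copyMakeBorder(cv2.resize(s['img'],(320,240)),0,110,0,0,0)
cv2.imwrite('pics/m6.png',np.hstack([x,y])[...,::-1])
"
```

```text
pos [0.6402 0.1772 0.1705] phi -4.75 w 0.0598 F [ 0.  -0.1 -0.4] tool shift [-0.0006  0.107   0.01  ] yaw -0.35
```

View pics/m6.png

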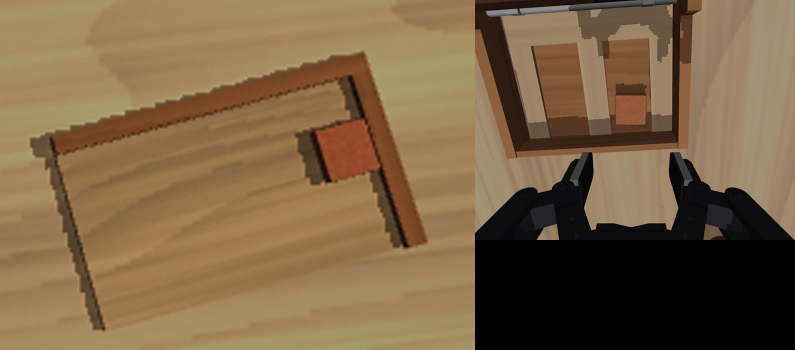

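Tile 1 sits by the end stop at crop (347,150), and the far tile lies ahead of the jaws. I'll descend on it.

>>> carry_out --commands '[{"linear": [-0.0005, 0.02, 0.01], "yaw": 0}, {"linear": [0, 0.035, 0], "yaw": 0}, {"linear": [0, 0.035, 0], "yaw": 0}, {"linear": [0, 0.017, 0], "yaw": 0}, {"linear": [0, 0, 0], "yaw": 0}]'

```text
time_s: 16.8
eef_pos: [0.6377, 0.1868, 0.06]
tcp_rot: [0.707, -0.032, 0.027, -0.706]
force: [-0.0, 0.8, 0.2]
grip_width: 0.0597
```

>>> carry_out --commands '[{"linear": [0, 0, 0], "yaw": 0}, {"linear": [0, 0, 0], "yaw": 0}, {"linear": [0, 0, 0], "yaw": 0}, {"linear": [0, 0, 0], "yaw": 0}, {"linear": [0, 0, 0], "yaw": 0}]' --fingers 1

```text
time_s: 17.3
eef_pos: [0.6415, 0.1889, 0.0701]
tcp_rot: [-0.706, 0.027, -0.03, 0.707]
force: [-12.0, -2.2, 25.3]
grip_width: 0.0219
```

>>> carry_out --commands '[{"linear": [0, 0, 0], "yaw": 0}, {"linear": [0, -0.03, 0], "yaw": 0}, {"linear": [0, -0.04, 0], "yaw": 0}, {"linear": [0, -0.04, 0], "yaw": 0}, {"linear": [0, 0, 0], "yaw": 0}]'

```text
time_s: 17.8
eef_pos: [0.6454, 0.1895, 0.1828]
tcp_rot: [-0.705, 0.023, -0.034, 0.708]
force: [0.8, -0.0, 0.3]
grip_width: 0.0001
```

```bash
python3 -c "
from h import *
c=np.array([.568,-.3713]);R=Rn.from_euler('z',8.15,degrees=True).as_matrix()[:2,:2]
w=c+R@np.array([-.055,.066]);print(w);to(*w,.17,8.2);t=snapshot('top');tiles(t,.03,amin=150)
a=t['img'].astype(int);m=np.zeros(a.shape[:2],np.uint8);m[310:350,472:505]=((a[...,0]>1.85*a[...,1])&(a[...,2]*1.0>.25*a[...,0]))[310:350,472:505]
print(a[330,488],a[300,470],a[340,508])
"
```

```text
[ 0.50419898 -0.31376366]
pos [0.6454 0.1895 0.1828] phi -4.66 w 0.0001 F [ 0.8 -0.   0.3] tool shift [-0.1     0.009  -0.5131] yaw -12.86
tile (477, 318, 24, 24) [ 511.7 -356.4] [38.8 39.4] 8.6
tile (183, 282, 22, 21) [647.3 190.7] [40.6 38.6] 83.3
[145  72  42] [118  69  37] [121  71  38]
```

The grasp slipped: the fingers shut to 0 with 25 N upward. I'll look before retrying.

```bash
python3 -c "
from h import *
t=snapshot('top');save(t,'t11');s=snapshot('wrist');save(s,'w11');c=snapshot('scene')
import pickle;pickle.dump((t,s,c),open('11.pkl','wb'))
x=cv2.resize(t['img'][235:405,85:235],(300,340),interpolation=2);y=s['img'];z=cv2.resize(c['img'][170:320,380:520],(300,320),interpolation=2)
L=np.vstack([x,z[:260]]);y=cv2.copyMakeBorder(cv2.resize(y,(500,375)),0,225,0,0,0)
cv2.imwrite('pics/m7.png',np.hstack([L,y])[...,::-1])
tiles(t,.048,amin=150)
"
```

```text
tile (477, 318, 24, 24) [ 510.8 -351.2] [38.2 38.8] 8.6
tile (183, 282, 22, 21) [644.3 187.3] [40. 38.] 83.3
```

View pics/m7.png

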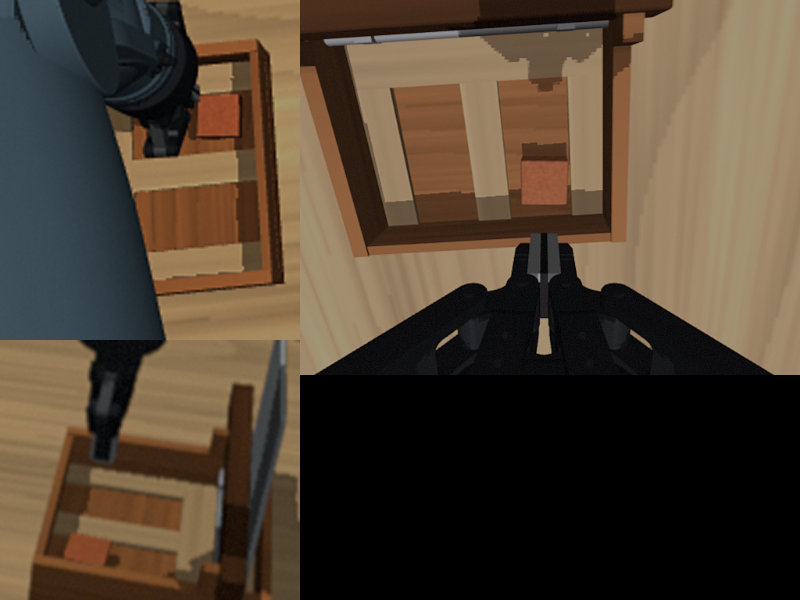

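Tile 2 is still flat in its trough at wrist (311,233), now about 6 mm off the trough centre. Most likely one finger rode up over it. I'll retry with a narrower opening, so the tips barely advance as they close.

>>> carry_out --commands '[{"linear": [0, 0, -0.003], "yaw": 1}, {"linear": [0, 0, 0], "yaw": 0}, {"linear": [0, 0, 0], "yaw": 0}, {"linear": [0, 0.04, 0], "yaw": 0}, {"linear": [0, 0.04, 0], "yaw": 0}]' --fingers 0.4

```text
time_s: 18.5
eef_pos: [0.642, 0.186, 0.0938]
tcp_rot: [-0.706, 0.033, -0.036, 0.707]
force: [0.8, -0.2, -0.7]
grip_width: 0.0516
```

>>> carry_out --commands '[{"linear": [0, 0.025, 0], "yaw": 0}, {"linear": [0, 0.008, 0], "yaw": 0}, {"linear": [0, 0, 0], "yaw": 0}, {"linear": [0, 0, 0], "yaw": 0}]'

```text
time_s: 18.9
eef_pos: [0.6414, 0.1859, 0.0617]
tcp_rot: [-0.706, 0.034, -0.036, 0.706]
force: [0.5, -0.1, 0.3]
grip_width: 0.0512
```

```bash
python3 -c "
from h import *
to(.6454,.186,.06,-5.7);s=snapshot('wrist');save(s,'w12')"
```

```text
pos [0.6414 0.1859 0.0617] phi -5.65 w 0.0512 F [ 0.5 -0.1  0.3] tool shift [0.004  0.0017 0.0005] yaw 0.05
```

View pics/w12.png

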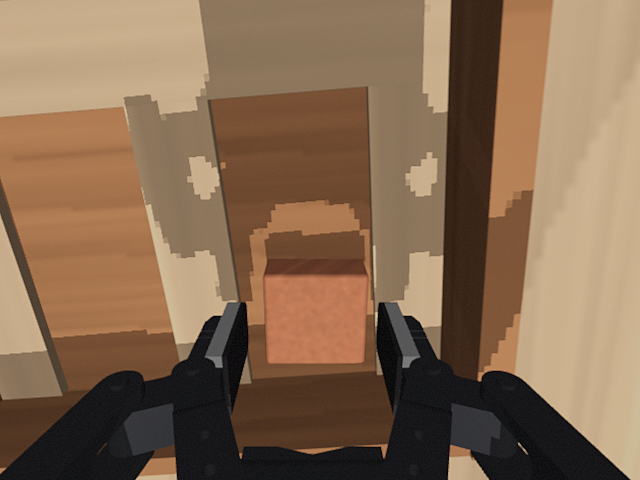

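Well centred this time, tile at (316,315). Going 2 mm deeper and closing.

>>> carry_out --commands '[{"linear": [0.0015, 0.002, 0], "yaw": 0}, {"linear": [0, 0, 0], "yaw": 0}]'

```text
time_s: 19.15
eef_pos: [0.643, 0.1857, 0.0596]
tcp_rot: [-0.706, 0.034, -0.036, 0.706]
force: [0.3, 0.1, -0.2]
grip_width: 0.0513
```

>>> carry_out --commands '[{"linear": [0, 0, 0], "yaw": 0}, {"linear": [0, 0, 0], "yaw": 0}, {"linear": [0, 0, 0], "yaw": 0}]' --fingers 1 --squeeze 40

```text
time_s: 19.45
eef_pos: [0.6427, 0.1857, 0.0594]
tcp_rot: [-0.706, 0.034, -0.036, 0.706]
force: [-0.1, 1.0, 5.5]
grip_width: 0.0384
```

>>> carry_out --commands '[{"linear": [0, 0, 0], "yaw": 0}, {"linear": [0, 0, 0], "yaw": 0}, {"linear": [0, -0.005, 0], "yaw": 0}, {"linear": [0, -0.01, 0], "yaw": 0}, {"linear": [0, 0, 0], "yaw": 0}]'

```text
time_s: 19.95
eef_pos: [0.6426, 0.1857, 0.0748]
tcp_rot: [-0.706, 0.034, -0.035, 0.706]
force: [-0.3, 0.2, -0.2]
grip_width: 0.0387
```

>>> carry_out --commands '[{"linear": [0, -0.03, 0], "yaw": 0}, {"linear": [0, -0.035, 0], "yaw": 0}, {"linear": [0, -0.03, 0], "yaw": 0}, {"linear": [-0.0074, 0, -0.0426], "yaw": 0}, {"linear": [-0.0074, 0, -0.0426], "yaw": 0}]'

```text
time_s: 20.45
eef_pos: [0.6199, 0.1024, 0.1699]
tcp_rot: [-0.706, 0.032, -0.035, 0.706]
force: [0.6, -1.7, -0.7]
grip_width: 0.0384
```

>>> carry_out --commands '[{"linear": [-0.0074, 0, -0.0426], "yaw": 0}, {"linear": [-0.0074, 0, -0.0426], "yaw": 0}, {"linear": [-0.0074, 0, -0.0426], "yaw": 0}, {"linear": [-0.0074, 0, -0.0426], "yaw": 0}, {"linear": [-0.0074, 0, -0.0426], "yaw": 0}]'

```text
time_s: 20.95
eef_pos: [0.5602, -0.1076, 0.1684]
tcp_rot: [-0.706, 0.035, -0.035, 0.706]
force: [1.0, -0.1, -0.7]
grip_width: 0.0384
```

>>> carry_out --commands '[{"linear": [-0.0074, 0, -0.0426], "yaw": 0}, {"linear": [-0.0074, 0, -0.0426], "yaw": 0}, {"linear": [-0.0074, 0, -0.0426], "yaw": 0}, {"linear": [-0.0074, 0, -0.0426], "yaw": 0}, {"linear": [-0.0074, 0, -0.0426], "yaw": 0}]'

```text
time_s: 21.45
eef_pos: [0.5024, -0.316, 0.1683]
tcp_rot: [-0.706, 0.035, -0.035, 0.706]
force: [0.0, 0.1, -1.2]
grip_width: 0.0389
```

>>> carry_out --commands '[{"linear": [0, 0, 0], "yaw": -6.9}, {"linear": [0, 0, 0], "yaw": -6.9}, {"linear": [0, 0, 0], "yaw": 0}, {"linear": [0, 0, 0], "yaw": 0}]'

```text
time_s: 21.85
eef_pos: [0.5031, -0.3143, 0.1682]
tcp_rot: [-0.705, -0.049, 0.049, 0.705]
force: [0.0, -0.5, -0.1]
grip_width: 0.0384
```

```bash
python3 -c "
from h import *
to(.5042,-.3118,.043,8.2);s=snapshot('top');tiles(s,.03,amin=150)"
```

```text
pos [ 0.5031 -0.3143  0.1682] phi 8.01 w 0.0384 F [ 0.  -0.5 -0.1] tool shift [0.0015 0.1252 0.0023] yaw -0.19
```

>>> carry_out --commands '[{"linear": [0.0015, 0.035, 0.0023], "yaw": 0}, {"linear": [0, 0.035, 0], "yaw": 0}, {"linear": [0, 0.035, 0], "yaw": 0}, {"linear": [0, 0.0195, 0], "yaw": 0}, {"linear": [0, 0, 0], "yaw": 0}]'

```text
time_s: 22.4
eef_pos: [0.5033, -0.3105, 0.0415]
tcp_rot: [-0.704, -0.049, 0.051, 0.706]
force: [-0.1, 0.0, -0.3]
grip_width: 0.0382
```

>>> carry_out --commands '[{"linear": [0, 0.001, 0], "yaw": 0}, {"linear": [0, 0, 0], "yaw": 0}]'

```text
time_s: 22.6
eef_pos: [0.5048, -0.312, 0.0434]
tcp_rot: [0.706, 0.05, -0.05, -0.705]
force: [0.4, -0.1, -0.8]
grip_width: 0.0383
```

>>> carry_out --commands '[{"linear": [0, 0, 0], "yaw": 0}, {"linear": [0, 0, 0], "yaw": 0}, {"linear": [0, 0, 0], "yaw": 0}, {"linear": [0, -0.03, 0], "yaw": 0}, {"linear": [0, -0.04, 0], "yaw": 0}]' --fingers 0.3

```text
time_s: 23.1
eef_pos: [0.5025, -0.3106, 0.1114]
tcp_rot: [-0.704, -0.049, 0.052, 0.707]
force: [0.2, 0.0, 0.5]
grip_width: 0.0598
```

>>> carry_out --commands '[{"linear": [-0.03, -0.01, 0], "yaw": 0}, {"linear": [-0.04, 0, 0], "yaw": 0}, {"linear": [0, 0, 0], "yaw": 0}, {"linear": [0, 0, 0], "yaw": 0}, {"linear": [0, 0, 0], "yaw": 0}]' --fingers 1

```text
time_s: 23.6
eef_pos: [0.4358, -0.3222, 0.123]
tcp_rot: [0.706, 0.051, -0.05, -0.705]
force: [0.4, 0.3, -0.1]
grip_width: 0.0001
```

```bash
cat >> h.py <<'E'
def row(s):
    "red blobs on board in the corner frame (mm)"
    a=s["img"].astype(int);m=((a[...,0]>1.85*a[...,1])&(a[...,0]>110)).astype(np.uint8);m[:,:370]=0;m[:285]=0
    c=np.array([568,-371.3]);R=Rn.from_euler('z',8.15,degrees=True).as_matrix()[:2,:2]
    for k in cv2.findContours(m,0,cv2.CHAIN_APPROX_NONE)[0]:
        if cv2.contourArea(k)<60: continue
        w=(np.array([ray(s,*p[0],.03)[:2] for p in k])*1000-c)@R;r=cv2.minAreaRect(w.astype(np.float32));print("red",cv2.boundingRect(k),np.round(r[0],1),np.round(r[1],1),round(r[2],1))
E
python3 -c "
from h import *
s=snapshot('top');save(s,'t13');row(s);to(.4738,-.367,.04,8.15)"
```

```text
red (452, 324, 25, 25) [-53.2  70.3] [38.2 39. ] 89.2
red (476, 318, 24, 24) [-52.7  22.6] [37.3 38.2] 0.8
pos [ 0.436  -0.3221  0.1229] phi 8.18 w 0.0002 F [ 0.7  0.3 -0.2] tool shift [ 0.0309  0.083  -0.0497] yaw 0.03
```

Both tiles are on the board. In the corner frame they read (-52.7, 22.6) and (-53.2, 70.3) mm, both square. Next I'll push tile 1 to the fence with closed fingers.

>>> carry_out --commands '[{"linear": [0.0237, 0, -0.0425], "yaw": 0}, {"linear": [0, 0.035, -0.0023], "yaw": 0}, {"linear": [0, 0.03, 0], "yaw": 0}, {"linear": [0, 0.01, 0], "yaw": 0}, {"linear": [0, 0, 0], "yaw": 0}]'

```text
time_s: 24.15
eef_pos: [0.4641, -0.3613, 0.0458]
tcp_rot: [-0.704, -0.05, 0.052, 0.707]
force: [-0.1, 0.6, 0.7]
grip_width: 0.0002
```

>>> carry_out --commands '[{"linear": [0.01, 0, 0], "yaw": 0}, {"linear": [0.01, 0, 0], "yaw": 0}, {"linear": [0.01, 0, 0], "yaw": 0}, {"linear": [0.008, 0, 0], "yaw": 0}, {"linear": [0, 0, 0], "yaw": 0}]'

```text
time_s: 24.65
eef_pos: [0.5049, -0.3578, 0.0491]
tcp_rot: [0.706, 0.052, -0.05, -0.705]
force: [2.4, 0.4, 3.9]
grip_width: -0.0001
```

```bash
python3 -c "
from h import *
s=snapshot('top');save(s,'t14');row(s);to(.4738,-.367,.048,8.15)
c=np.array([.568,-.3713]);R=Rn.from_euler('z',8.15,degrees=True).as_matrix()[:2,:2];print('tcp corner',(get_state()['eef_pos'][:2]-c)@R)
s=snapshot('wrist');cv2.imwrite('pics/w14.png',cv2.resize(s['img'],(480,360))[...,::-1])"
```

```text
pos [ 0.5049 -0.3578  0.0491] phi 8.22 w -0.0003 F [4.  0.7 4.4] tool shift [-0.0321  0.001  -0.0046] yaw 0.07
tcp corner [-0.06059265  0.02228089]
```

View pics/w14.png

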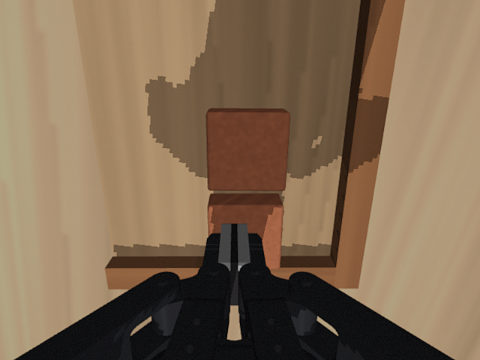

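Mistake found: the shut tips stand only 19 mm ahead of the TCP, so they are riding on top of tile 1, seen under the fingers at (245,230). I'll lift off, back away, and push from lower down.

>>> carry_out --commands '[{"linear": [0, -0.015, 0], "yaw": 0}, {"linear": [-0.02, 0, 0], "yaw": 0}, {"linear": [-0.02, 0, 0], "yaw": 0}, {"linear": [0, 0.015, 0], "yaw": 0}, {"linear": [0, 0.012, 0], "yaw": 0}]'

```text
time_s: 25.25
eef_pos: [0.4616, -0.3631, 0.0351]
tcp_rot: [-0.705, -0.05, 0.05, 0.706]
force: [-0.5, 0.2, -0.3]
grip_width: -0.0002
```

>>> carry_out --commands '[{"linear": [0, 0, 0], "yaw": 0}, {"linear": [0, 0, 0], "yaw": 0}]'

```text
time_s: 25.45
eef_pos: [0.4625, -0.3627, 0.0352]
tcp_rot: [-0.705, -0.05, 0.051, 0.706]
force: [1.2, 0.0, 0.5]
grip_width: -0.0002
```

```bash
cat >> h.py <<'E'
def tc():
    c=np.array([.568,-.3713]);R=Rn.from_euler('z',8.15,degrees=True).as_matrix()[:2,:2];st=get_state();print('tcp corner',((st['eef_pos'][:2]-c)@R).round(4),st['eef_pos'][2],np.round(st['force'],1),"t",st["time_s"])
E
python3 -c "
from h import *
s=snapshot('top');save(s,'t15');row(s);tc()"
```

```text
red (477, 318, 19, 23) [-46.6  29.1] [30.6 44.8] 56.1
tcp corner [-0.1028  0.0231] 0.03573272445971825 [ 0.2 -0.  -0.4] t 25.5
```

>>> carry_out --commands '[{"linear": [0.01, 0, 0], "yaw": 0}, {"linear": [0.01, 0, 0], "yaw": 0}, {"linear": [0.01, 0, 0], "yaw": 0}, {"linear": [0.008, 0, 0], "yaw": 0}, {"linear": [0, 0, 0], "yaw": 0}]'

```text
time_s: 26.0
eef_pos: [0.5023, -0.3576, 0.036]
tcp_rot: [0.706, 0.051, -0.05, -0.705]
force: [-0.8, 0.0, -0.5]
grip_width: 0.0
```

>>> carry_out --commands '[{"linear": [0.003, 0, 0], "yaw": 0}, {"linear": [0.003, 0, 0], "yaw": 0}, {"linear": [0, 0, 0], "yaw": 0}]'

```text
time_s: 26.3
eef_pos: [0.5066, -0.3569, 0.0357]
tcp_rot: [-0.705, -0.05, 0.05, 0.705]
force: [-0.2, -0.3, 0.7]
grip_width: -0.0001
```

```bash
python3 -c "
from h import *
s=snapshot('top');save(s,'t16');row(s);tc()
s=snapshot('wrist');save(s,'w16');c=np.array([568,-371.3])/1e3;R=Rn.from_euler('z',8.15,degrees=True).as_matrix()[:2,:2]
i=s['img'].copy().astype(int);m=((i[...,0]>1.85*i[...,1])&(i[...,0]>60)).astype(np.uint8)
for k in cv2.findContours(m,0,1)[0]:
  if cv2.contourArea(k)>800:
    w=(np.array([ray(s,*p[0],.03)[:2] for p in k])-c)@R*1000;print(cv2.boundingRect(k),w.min(0).round(1),w.max(0).round(1))
"
```

```text
red (472, 305, 15, 19) [-22.3  32. ] [20.4 35. ] 85.3
tcp corner [-0.0589  0.023 ] 0.03570244551416775 [-0.2  0.3  0.2] t 26.35
```

>>> carry_out --commands '[{"linear": [0.002, 0, 0], "yaw": 0}, {"linear": [0.002, 0, 0], "yaw": 0}, {"linear": [0, 0, 0], "yaw": 0}]'

```text
time_s: 26.7
eef_pos: [0.5106, -0.3563, 0.0358]
tcp_rot: [-0.705, -0.05, 0.05, 0.705]
force: [-0.3, -0.4, -0.5]
grip_width: -0.0002
```

>>> carry_out --commands '[{"linear": [0.002, 0, 0], "yaw": 0}, {"linear": [0, 0, 0], "yaw": 0}]'

```text
time_s: 26.9
eef_pos: [0.5109, -0.3563, 0.0357]
tcp_rot: [0.706, 0.049, -0.051, -0.705]
force: [-4.6, -1.7, 1.6]
grip_width: -0.0001
```

```bash
python3 -c "
from h import *
s=snapshot('top');save(s,'t17');row(s);tc()
"
```

```text
red (471, 303, 15, 19) [-18.2  32.2] [20.1 35.4] 86.1
tcp corner [-0.0544  0.023 ] 0.03571586866889566 [-4.5 -0.8  2.8] t 26.95
```

Contact with the fence at TCP x = -54.4, as predicted. Same push for tile 2.

>>> carry_out --commands '[{"linear": [-0.024, 0, 0], "yaw": 0}, {"linear": [-0.024, 0, 0], "yaw": 0}, {"linear": [0, 0, 0.024], "yaw": 0}, {"linear": [0, 0, 0.023], "yaw": 0}, {"linear": [0, 0, 0], "yaw": 0}]'

```text
time_s: 27.45
eef_pos: [0.4571, -0.3134, 0.0354]
tcp_rot: [-0.704, -0.05, 0.051, 0.706]
force: [-0.0, 0.2, -0.4]
grip_width: 0.0001
```

>>> carry_out --commands '[{"linear": [0.01, 0, 0], "yaw": 0}, {"linear": [0.01, 0, 0], "yaw": 0}, {"linear": [0.01, 0, 0], "yaw": 0}, {"linear": [0.008, 0, 0], "yaw": 0}, {"linear": [0.005, 0, 0], "yaw": 0}]'

```text
time_s: 27.95
eef_pos: [0.5021, -0.3106, 0.0357]
tcp_rot: [0.705, 0.051, -0.05, -0.705]
force: [-0.4, -0.7, 0.7]
grip_width: 0.0001
```

>>> carry_out --commands '[{"linear": [0.002, 0, 0], "yaw": 0}, {"linear": [0.001, 0, 0], "yaw": 0}, {"linear": [0, 0, 0], "yaw": 0}]'

```text
time_s: 28.25
eef_pos: [0.5036, -0.3098, 0.0357]
tcp_rot: [-0.705, -0.05, 0.05, 0.705]
force: [-0.2, 0.1, 0.5]
grip_width: -0.0002
```

```bash
python3 -c "
from h import *
s=snapshot('top');save(s,'t18');row(s);tc()
"
```

```text
red (447, 309, 13, 20) [-17.2  81.8] [19.8 36. ] 79.2
tcp corner [-0.0551  0.0701] 0.03570514737439941 [0.7 0.8 0.3] t 28.3
```

>>> carry_out --commands '[{"linear": [0.001, 0, 0], "yaw": 0}, {"linear": [0.001, 0, 0], "yaw": 0}, {"linear": [0, 0, 0], "yaw": 0}]'

```text
time_s: 28.6
eef_pos: [0.5041, -0.3098, 0.0356]
tcp_rot: [0.706, 0.049, -0.051, -0.705]
force: [-4.6, -1.8, 1.9]
grip_width: 0.0002
```

>>> carry_out --commands '[{"linear": [-0.013, 0, 0], "yaw": 0}, {"linear": [0, -0.03, 0.025], "yaw": 0}, {"linear": [0, 0, 0.025], "yaw": 0}, {"linear": [0.023, 0, 0], "yaw": 0}, {"linear": [0.023, 0, 0], "yaw": 0}]'

```text
time_s: 29.1
eef_pos: [0.5311, -0.2541, 0.066]
tcp_rot: [-0.705, -0.05, 0.05, 0.706]
force: [0.5, -0.5, 0.6]
grip_width: 0.0002
```

>>> carry_out --commands '[{"linear": [0, 0, 0], "yaw": 0}, {"linear": [0, 0.015, 0], "yaw": 0}, {"linear": [0, 0.015, 0], "yaw": 0}, {"linear": [0, 0, 0], "yaw": 0}]'

```text
time_s: 29.5
eef_pos: [0.5292, -0.2543, 0.0337]
tcp_rot: [-0.704, -0.049, 0.051, 0.706]
force: [-0.2, 0.2, -0.4]
grip_width: -0.0002
```

```bash
python3 -c "
from h import *
s=snapshot('top');save(s,'t19');row(s);tc()
"
```

```text
tcp corner [-0.0212  0.1208] 0.03483669596437574 [-0.5  1.   1. ] t 29.55
```

>>> carry_out --commands '[{"linear": [0, 0, -0.008], "yaw": 0}, {"linear": [0, 0, -0.008], "yaw": 0}, {"linear": [0, 0, -0.006], "yaw": 0}, {"linear": [0, 0, -0.004], "yaw": 0}, {"linear": [0, 0, 0], "yaw": 0}]'

```text
time_s: 30.05
eef_pos: [0.5353, -0.2821, 0.0361]
tcp_rot: [0.706, 0.05, -0.05, -0.705]
force: [0.1, -0.3, 0.2]
grip_width: -0.0005
```

>>> carry_out --commands '[{"linear": [0, 0, -0.002], "yaw": 0}, {"linear": [0, 0, 0], "yaw": 0}]'

```text
time_s: 30.25
eef_pos: [0.5352, -0.2832, 0.0357]
tcp_rot: [-0.705, -0.05, 0.05, 0.705]
force: [0.1, -0.4, 1.1]
grip_width: 0.0001
```

>>> carry_out --commands '[{"linear": [0, 0, -0.0015], "yaw": 0}, {"linear": [0, 0, 0], "yaw": 0}]'

```text
time_s: 30.45
eef_pos: [0.5354, -0.2844, 0.0357]
tcp_rot: [-0.705, -0.05, 0.05, 0.705]
force: [0.0, 0.7, 0.6]
grip_width: 0.0002
```

```bash
python3 -c "
from h import *
tc()
"
```

```text
tcp corner [-0.02    0.0906] 0.03571242571449976 [0.  0.7 0.6] t 30.45
```

Continuing in small steps until the end stop is felt.

>>> carry_out --commands '[{"linear": [0, 0, -0.0015], "yaw": 0}, {"linear": [0, 0, 0], "yaw": 0}]'

```text
time_s: 30.65
eef_pos: [0.5354, -0.2849, 0.0357]
tcp_rot: [-0.704, -0.05, 0.05, 0.706]
force: [-1.3, 5.4, 2.7]
grip_width: 0.0
```

>>> carry_out --commands '[{"linear": [0, 0, -0.0015], "yaw": 0}, {"linear": [0, 0, 0], "yaw": 0}]'

```text
time_s: 30.85
eef_pos: [0.5354, -0.2849, 0.0357]
tcp_rot: [-0.703, -0.051, 0.051, 0.707]
force: [-1.1, 7.7, 5.5]
grip_width: 0.0001
```

The row is tight: the end stop pushed back with 5–8 N. Backing off, then back toward the bar.

>>> carry_out --commands '[{"linear": [0, 0, 0.015], "yaw": 0}, {"linear": [0, 0, 0.015], "yaw": 0}, {"linear": [0, -0.04, 0], "yaw": 0}, {"linear": [0, -0.045, 0], "yaw": 0}, {"linear": [0, -0.045, 0], "yaw": 0}]' --fingers 0

```text
time_s: 31.35
eef_pos: [0.531, -0.2573, 0.1668]
tcp_rot: [0.706, 0.05, -0.051, -0.705]
force: [0.9, -0.3, 0.1]
grip_width: 0.0724
```

>>> carry_out --commands '[{"linear": [-0.0019, -0.01, 0.0423], "yaw": 0}, {"linear": [-0.0019, -0.01, 0.0423], "yaw": 0}, {"linear": [-0.0019, -0.01, 0.0423], "yaw": 0}, {"linear": [-0.0019, -0.01, 0.0423], "yaw": 0}, {"linear": [-0.0019, -0.01, 0.0423], "yaw": 0}]'

```text
time_s: 31.85
eef_pos: [0.4917, -0.0483, 0.2162]
tcp_rot: [0.706, 0.05, -0.05, -0.705]
force: [0.4, 0.7, 0.5]
grip_width: 0.0853
```

>>> carry_out --commands '[{"linear": [-0.0019, 0, 0.0423], "yaw": 0}, {"linear": [-0.0019, 0, 0.0423], "yaw": 0}, {"linear": [-0.0019, 0, 0.0423], "yaw": 0}, {"linear": [-0.0019, 0, 0.0423], "yaw": 0}, {"linear": [-0.0019, 0, 0.0423], "yaw": 0}]'

```text
time_s: 32.35
eef_pos: [0.4523, 0.1598, 0.216]
tcp_rot: [0.706, 0.051, -0.05, -0.705]
force: [0.4, 0.1, 0.4]
grip_width: 0.0853
```

>>> carry_out --commands '[{"linear": [0, 0, 0], "yaw": -8.13}, {"linear": [0, 0, 0], "yaw": -8.13}, {"linear": [0, 0, 0], "yaw": -8.13}, {"linear": [0, 0, 0], "yaw": -8.13}, {"linear": [0, 0, 0], "yaw": -8.13}]'

```text
time_s: 32.85
eef_pos: [0.4527, 0.1583, 0.2157]
tcp_rot: [0.644, 0.294, -0.294, -0.643]
force: [0.2, -0.1, 0.1]
grip_width: 0.0855
```

>>> carry_out --commands '[{"linear": [0, 0, 0], "yaw": -8.13}, {"linear": [0, 0, 0], "yaw": -8.13}, {"linear": [0, 0, 0], "yaw": -8.13}, {"linear": [0, 0, 0], "yaw": -8.13}, {"linear": [0, 0, 0], "yaw": -8.13}]'

```text
time_s: 33.35
eef_pos: [0.4528, 0.1582, 0.2158]
tcp_rot: [0.501, 0.499, -0.499, -0.5]
force: [-0.3, -1.4, 0.5]
grip_width: 0.0853
```

```bash
python3 -c "
from h import *
s=snapshot('top');save(s,'t20');row(s);to(.4445,.323,.2,89.5);c=snapshot('scene')
x=cv2.resize(s['img'][235:405,85:245],(320,340),interpolation=2);y=cv2.resize(s['img'][280:400,360:530],(480,340),interpolation=2)
cv2.imwrite('pics/m8.png',np.hstack([x,y])[...,::-1])
for v in (395,400,405): print([int(q) for q in s['img'][v,95:130,0]])
"
```

```text
red (452, 300, 46, 30) [-20.4  39.7] [38.6 79.2] 0.5
pos [0.4528 0.1582 0.2158] phi 89.99 w 0.0853 F [-0.8 -0.1  0.3] tool shift [0.1648 0.0156 0.0083] yaw 0.49
[60, 60, 60, 59, 60, 60, 60, 60, 60, 59, 60, 60, 61, 61, 48, 41, 33, 58, 61, 60, 60, 60, 60, 60, 60, 61, 59, 61, 60, 59, 60, 60, 61, 61, 60]
[60, 60, 61, 61, 60, 61, 60, 60, 61, 60, 60, 61, 60, 61, 62, 52, 47, 33, 59, 62, 60, 60, 60, 61, 61, 61, 61, 61, 60, 60, 60, 61, 60, 59, 61]
[60, 59, 60, 61, 59, 61, 60, 59, 59, 60, 60, 61, 60, 60, 60, 62, 56, 22, 46, 61, 61, 60, 60, 61, 60, 60, 59, 61, 61, 59, 59, 59, 61, 61, 60]
```

View pics/m8.png

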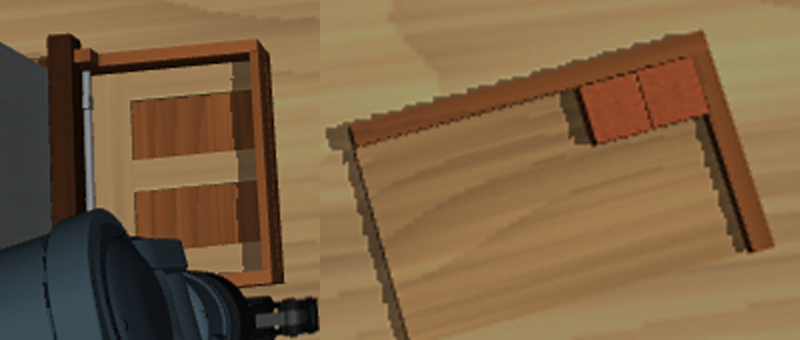

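The row is right: in the corner frame the blob is centred at (-20.4, 39.7) and measures 38.6×79.2 mm. The bin is empty and the bar is still in place. Now I'll grasp the bar.

>>> carry_out --commands '[{"linear": [0.0405, 0, 0.002], "yaw": 0.9}, {"linear": [0.0405, 0, 0.002], "yaw": 0}, {"linear": [0.0405, 0, 0.002], "yaw": 0}, {"linear": [0.0405, 0, 0.002], "yaw": 0}, {"linear": [0, 0, 0], "yaw": 0}]'

```text
time_s: 33.95
eef_pos: [0.448, 0.3245, 0.2156]
tcp_rot: [-0.506, -0.495, 0.493, 0.506]
force: [-0.3, -0.5, -0.0]
grip_width: 0.0854
```

>>> carry_out --commands '[{"linear": [0, 0.035, 0], "yaw": 0}, {"linear": [0, 0.035, 0], "yaw": 0}, {"linear": [0, 0.03, 0], "yaw": 0}, {"linear": [0, 0.016, 0], "yaw": 0}, {"linear": [0, 0, 0], "yaw": 0}]'

```text
time_s: 34.45
eef_pos: [0.4461, 0.3183, 0.0971]
tcp_rot: [-0.507, -0.491, 0.495, 0.507]
force: [-0.4, -0.8, 0.7]
grip_width: 0.0851
```

>>> carry_out --commands '[{"linear": [0, 0, 0], "yaw": 0}, {"linear": [0, 0, 0], "yaw": 0}, {"linear": [0, 0, 0], "yaw": 0}, {"linear": [0, 0, 0], "yaw": 0}, {"linear": [0, 0, 0], "yaw": 0}]' --fingers 1 --squeeze 90

```text
time_s: 34.95
eef_pos: [0.449, 0.3204, 0.1009]
tcp_rot: [0.507, 0.494, -0.493, -0.506]
force: [-1.6, -1.6, 4.5]
grip_width: 0.0203
```

>>> carry_out --commands '[{"linear": [0, 0, 0], "yaw": 0}, {"linear": [0, -0.01, 0], "yaw": 0}, {"linear": [0, -0.02, 0], "yaw": 0}, {"linear": [0, -0.015, 0], "yaw": 0}, {"linear": [0, 0, 0], "yaw": 0}]'

```text
time_s: 35.45
eef_pos: [0.4494, 0.3209, 0.147]
tcp_rot: [0.507, 0.495, -0.492, -0.506]
force: [-0.5, -1.3, -0.1]
grip_width: 0.0208
```

```bash
python3 -c "
from h import *
s=snapshot('top');save(s,'t21');to(.4445,.323,.2,89.5)
for v in (246,252,262): print([int(q) for q in s['img'][v,95:140,0]])
"
```

```text
pos [0.4491 0.3206 0.1459] phi 88.53 w 0.0203 F [-0.  -0.5 -0.5] tool shift [ 0.0023 -0.0541  0.0045] yaw -0.97
[148, 148, 149, 150, 155, 124, 100, 93, 98, 95, 81, 81, 74, 69, 64, 56, 70, 117, 152, 153, 149, 148, 148, 146, 147, 148, 146, 148, 147, 147, 147, 147, 147, 147, 146, 145, 147, 148, 147, 147, 147, 147, 146, 147, 148]
[151, 151, 152, 158, 76, 46, 46, 48, 49, 48, 50, 51, 50, 50, 49, 51, 39, 21, 20, 20, 17, 10, 113, 154, 155, 155, 154, 154, 154, 155, 155, 154, 155, 156, 155, 156, 155, 155, 156, 155, 155, 156, 155, 155, 156]
[143, 144, 142, 144, 85, 52, 46, 48, 48, 48, 48, 49, 51, 49, 48, 50, 45, 21, 19, 19, 20, 14, 74, 151, 154, 154, 144, 115, 118, 118, 115, 114, 112, 110, 115, 52, 44, 42, 43, 98, 112, 122, 125, 125, 125]
```

The bar is held above the blocks. Now the opening path in reverse.

>>> carry_out --commands '[{"linear": [-0.014, -0.013, 0], "yaw": 0}, {"linear": [-0.013, -0.01, 0], "yaw": 0}, {"linear": [-0.013, -0.01, 0], "yaw": 0}, {"linear": [-0.02, -0.01, 0], "yaw": 0}, {"linear": [-0.025, -0.006, 0], "yaw": 0}]'

```text
time_s: 36.0
eef_pos: [0.4465, 0.2342, 0.1952]
tcp_rot: [0.506, 0.494, -0.493, -0.506]
force: [1.0, -0.9, -2.4]
grip_width: 0.0202
```

>>> carry_out --commands '[{"linear": [-0.025, -0.004, 0], "yaw": 0}, {"linear": [-0.018, 0.015, 0], "yaw": 0}, {"linear": [-0.017, 0.017, 0], "yaw": 0}, {"linear": [-0.016, 0.018, 0], "yaw": 0}, {"linear": [-0.016, 0.019, 0], "yaw": 0}]'

```text
time_s: 36.5
eef_pos: [0.444, 0.1419, 0.1291]
tcp_rot: [0.507, 0.494, -0.493, -0.506]
force: [0.3, 0.9, -2.0]
grip_width: 0.0205
```

>>> carry_out --commands '[{"linear": [-0.016, 0.02, 0], "yaw": 0}, {"linear": [0, 0.018, 0], "yaw": 0}, {"linear": [0, 0.018, 0], "yaw": 0}, {"linear": [0, 0.015, 0], "yaw": 0}, {"linear": [0, 0, 0], "yaw": 0}]'

```text
time_s: 37.0
eef_pos: [0.4418, 0.1264, 0.0567]
tcp_rot: [-0.506, -0.493, 0.494, 0.507]
force: [-1.2, -0.2, -1.5]
grip_width: 0.0203
```

```bash
python3 -c "
from h import *
to(.4405,.127,.060,88.8);s=snapshot('top');save(s,'t22')
h=cv2.cvtColor(s['img'],cv2.COLOR_RGB2HSV);m=((h[...,1]<60)&(h[...,2]>100)).astype(np.uint8);m[:,:80]=0;m[:240]=0;m[400:]=0;m[:,250:]=0
for k in cv2.findContours(m,0,1)[0]:
  if cv2.contourArea(k)>300: print('flap blob',cv2.boundingRect(k))
m=((h[...,2]<75)&(h[...,1]>150)).astype(np.uint8)
for k in cv2.findContours(m,0,1)[0]:
  if cv2.contourArea(k)>200: print('dark',cv2.boundingRect(k))
"
```

```text
pos [0.4418 0.1264 0.0567] phi 88.49 w 0.0203 F [-1.2 -0.2 -1.5] tool shift [ 0.0006 -0.0033  0.0013] yaw -0.31
flap blob (122, 261, 116, 111)
dark (0, 295, 14, 74)
dark (103, 260, 107, 128)
dark (214, 249, 28, 133)
dark (388, 200, 39, 36)
dark (332, 178, 36, 45)
```

The flap blob matches the shut picture. Withdrawing the bar and laying it on the bench.

>>> carry_out --commands '[{"linear": [-0.02, 0, 0], "yaw": 0}, {"linear": [-0.035, 0, 0], "yaw": 0}, {"linear": [-0.035, 0, 0], "yaw": 0}, {"linear": [-0.035, 0, 0], "yaw": 0}, {"linear": [0, 0, 0], "yaw": 0}]'

```text
time_s: 37.55
eef_pos: [0.4417, -0.0012, 0.0595]
tcp_rot: [0.509, 0.493, -0.492, -0.506]
force: [-0.1, 1.2, -1.6]
grip_width: 0.0202
```

>>> carry_out --commands '[{"linear": [0, 0, 0], "yaw": 0}, {"linear": [0, 0.012, 0], "yaw": 0}, {"linear": [0, 0.01, 0], "yaw": 0}, {"linear": [0, 0.005, 0], "yaw": 0}, {"linear": [0, 0, 0], "yaw": 0}]'

```text
time_s: 38.05
eef_pos: [0.4393, 0.0032, 0.0301]
tcp_rot: [-0.505, -0.494, 0.494, 0.507]
force: [-0.5, 0.5, -1.9]
grip_width: 0.0203
```

```bash
python3 -c "
from h import *
to(.4405,0,.028,88.8)"
```

```text
pos [0.4393 0.0032 0.0301] phi 88.62 w 0.0203 F [-0.5  0.5 -1.9] tool shift [-0.0032  0.0021 -0.0012] yaw -0.18
```

>>> carry_out --commands '[{"linear": [0, 0.002, 0], "yaw": 0}, {"linear": [0, 0.002, 0], "yaw": 0}, {"linear": [0, 0, 0], "yaw": 0}]'

```text
time_s: 38.35
eef_pos: [0.4404, 0.0025, 0.0268]
tcp_rot: [0.506, 0.494, -0.494, -0.506]
force: [0.5, 0.5, -0.6]
grip_width: 0.0204
```

>>> carry_out --commands '[{"linear": [0, 0, 0], "yaw": 0}, {"linear": [0, 0, 0], "yaw": 0}, {"linear": [0, 0, 0], "yaw": 0}, {"linear": [0, 0, 0], "yaw": 0}, {"linear": [0, 0, 0], "yaw": 0}]' --fingers 0

```text
time_s: 38.85
eef_pos: [0.4404, 0.0024, 0.0269]
tcp_rot: [0.506, 0.494, -0.494, -0.506]
force: [-0.2, 0.5, -0.5]
grip_width: 0.0854
```

>>> carry_out --commands '[{"linear": [0, -0.02, 0], "yaw": 0}, {"linear": [0, -0.045, 0], "yaw": 0}, {"linear": [0, -0.045, 0], "yaw": 0}, {"linear": [0, -0.045, 0], "yaw": 0}, {"linear": [0, 0, 0.045], "yaw": 0}]'

```text
time_s: 39.35
eef_pos: [0.4065, 0.0018, 0.19]
tcp_rot: [0.512, 0.498, -0.489, -0.5]
force: [0.8, -0.9, 1.0]
grip_width: 0.0852
```

>>> carry_out --commands '[{"linear": [0, 0, 0.03], "yaw": 0}, {"linear": [0, 0, 0], "yaw": 0}, {"linear": [0, 0, 0], "yaw": 0}, {"linear": [0, 0, 0], "yaw": 0}]'

```text
time_s: 39.75
eef_pos: [0.3664, 0.0042, 0.1819]
tcp_rot: [0.507, 0.494, -0.493, -0.506]
force: [-0.4, -0.2, 0.7]
grip_width: 0.0856
```

```bash
python3 -c "
from h import *
s=snapshot('top');save(s,'t23');row(s);to(.4405,0,.028,88.8)
h=cv2.cvtColor(s['img'],cv2.COLOR_RGB2HSV)
def bl(m,z,n,a=300):
  for k in cv2.findContours(m.astype(np.uint8),0,1)[0]:
    if cv2.contourArea(k)>a:
      w=np.array([ray(s,*p[0],z)[:2] for p in k],np.float32)*1000;r=cv2.minAreaRect(w);print(n,cv2.boundingRect(k),np.round(r[0]),np.round(r[1]),round(r[2],1))
m=(h[...,1]<60)&(h[...,2]>100);m[:,:80]=0;m[:240]=0;m[400:]=0;m[:,250:]=0;bl(m,.079,'flap')
m=(h[...,2]<75)&(h[...,1]>150);m[:,:250]=0;m[:,345:]=0;bl(m,.032,'bar')
import pickle;t=pickle.load(open('top0.pkl','rb'));d=np.abs(s['img'].astype(int)-t['img'])[165:250,320:520].sum(2);print('obstacle change px',(d>60).sum())
"
```

```text
red (452, 300, 46, 30) [-20.4  39.7] [38.6 79.1] 0.5
pos [0.3664 0.0042 0.1819] phi 88.55 w 0.0855 F [-0.2  0.9  0.4] tool shift [-0.0023  0.1539 -0.074 ] yaw -0.25
flap (122, 261, 116, 117) [595. 212.] [202. 193.] 88.9
bar (286, 246, 26, 170) [556.   0.] [ 22. 318.] 88.6
obstacle change px 0
```

```bash
python3 -c "
from h import *
print(hand_in())"
```

```text
the job is handed in; nothing more can be done
None
```

The job is done and handed in at about 40 s of robot time. I propped the flap with the bar and moved both tiles (only two were present) to the board. I pushed them tight against the fence and end stop, then took the bar out so the flap shut and laid the bar on the bench.

Two things went wrong on the way, and I fixed both:
- **Slipped grasp:** the first grip on the second tile was too shallow and slipped off, pushing it about 4 mm. A second try held.
- **First push too high:** the closed fingers rode on top of the first tile, so I backed off and pushed again lower down.

Last checks, from the top camera with the gripper open and clear:
- **Tiles:** they form one block of 38.6 × 79.1 mm, centred at (-20.4, 39.7) mm in the corner frame and square to within 0.5°. The exact place is (-20, 40), and I felt the fence and end stop when pushing.
- **Flap:** its outline is the same as in the starting picture, so it is shut. I had no direct reading of its angle.
- **Bar:** it reads 22 × 318 mm at bench height, so it lies flat.
- **Bowl, mug and jar:** no pixel in their area changed noticeably.

No final check failed or disagreed with another.

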